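# Find the steel bushing by its weight and present it to the window regulator

### The job

Lift the flat link arm off the two bushings and lay it flat on the taped cardboard drying sheet. Then lift the two look-alike bushings clear of the tray in turn to feel which is the heavier, setting the one in hand gently back upright in the tray, not dropping it, before taking the other, so that the lighter one ends up standing in the tray. Finish while holding the heavier one in the gripper, still and upright, flange down, centred over the pivot stud of the window regulator with its underside about 10 cm above the stud's tip, and leave the other things on the bench where they are.

Things in the scene. Friction and masses are not known exactly. Their poses are not given: they have to be found in the camera images.
- link_hub (a point): Link arm: flat silver bar 210 long, 28 wide, 8 mm thick, round ends, with an upright round hub (26 mm across, 26 mm high) on the middle of its top; 0.18 kg. At the start it lies flat like a bridge on the tops of the two bushings, underside 64 mm above the bench. Point: on the hub's axis, half-way up the hub, 21 mm above the bar's underside. z up along the hub, y along the bar.
- bushing_1_mid (a point): One of two look-alike silver round bushings, 60 mm tall, upright on the tray floor: foot flange 56 mm across, 8 mm thick; barrel above it 40 mm across, blind 18 mm bore in its top. One is steel (0.5 to 0.65 kg), one light alloy (0.17 to 0.26 kg): which is which cannot be seen, either may be in either place. Point: its centre, 30 mm above its underside; z is its axis, up; x and y mean nothing.
- bushing_2_mid (a point): One of two look-alike silver round bushings, 60 mm tall, upright on the tray floor: foot flange 56 mm across, 8 mm thick; barrel above it 40 mm across, blind 18 mm bore in its top. One is steel (0.5 to 0.65 kg), one light alloy (0.17 to 0.26 kg): which is which cannot be seen, either may be in either place. Point: its centre, 30 mm above its underside; z is its axis, up; x and y mean nothing.
- tray: Shallow steel tray fixed to the bench, 170 (its x) by 240 mm (its y), walls 4 mm thick, 25 mm high, floor 4 mm thick. Origin: centre of its underside. The bushings stand in it 120 to 150 mm apart along its y, within 10 mm of the line x = 0; two loose hex nuts, 18 mm wide, 9 mm high, lie at its middle, about 55 mm either side along x.
- sheet: Drying sheet: a flat piece of brown cardboard with pale yellow masking tape along its edges, fixed to the bench, 240 mm (its x) by 180 mm (its y), 2 mm thick, empty. The origin is the centre of its underside. It lies to the left or right of the tray, the regulator on the other side.
- stud_tip (a point): Centre of the tip of the window regulator's pivot stud: an upright 12 mm steel pin, tip 60 mm above the bench, on a silver plate (face 24 mm above the bench) on a plywood jig board (240 by 170 mm) fixed to the bench. A black motor (top 68 mm high) lies across the board's far end, 135 mm from the stud. x and y along the board's long and short sides, z up.
- jar: Open brown paint jar, 86 mm across, 95 mm high; origin under its centre. Bystander, to be left where it is.
- spray_can: Plain metal spray can, 64 mm across, 170 mm high; origin under its centre. Bystander, to be left where it is.
- tape_roll: Roll of masking tape lying flat, 100 mm across, 24 mm high; origin under its centre. Bystander, to be left where it is.
- wrench: Steel wrench lying near the robot's base; origin under its middle. Bystander, to be left where it is.
- brush: Paint brush lying near the robot's base; origin under its middle. Bystander, to be left where it is.
- bolt: Hex bolt standing on its head near the robot's base, 18 mm wide, 44 mm high; origin under its head. Bystander, to be left where it is.
There are look-alikes about, which are no part of the job. Leave any green or purple look-alike of the part that bears bushing_2_mid alone.

How it is judged:
By the outcome, as a careful person would: the job done as asked, in the order asked, and still so for the second after the job is handed in, while the arm keeps its last pose, push and grip.
It also fails if it takes over 72 s, if anything falls off the work surface, if the arm or the gripper's body presses on something with over 40 N, if the wrist force passes 120 N, or if a joint passes its speed limit or range.

### The arm

A 6-joint arm with a two-finger parallel gripper is mounted at the origin on the work surface. World frame = base frame: x ahead of the robot, y to its left, z up, the work surface at z = 0. Lengths are in m, angles in rad, forces in N, time in s.
With the tool pointing down it reaches from about 0.35 to 0.975 m from the base axis. Payload 4.9 kg.
Tool frame: the origin (TCP) lies where the fingers leave the gripper's body, on its centre line; the fingertips stand 73 mm ahead of it and the grasp point (between the pads) lies 54 mm ahead of it; z points along the fingers, x is the direction in which the jaws open and shut, and the axes are right-handed (so a half turn about z gives the same grasp; the last joint's range is limited). The gripper opens to 85 mm and grips with 20 to 120 N. Pads are 22 mm wide; open, the fingers measure 114 mm over their backs; the gripper's body (76 mm by 85 mm) begins 54 mm behind the grasp point. The pads swing forward as they close: fully open they stand 13 mm farther back than shut.
Start: joints at [-1.281, 0.053, 1.613, -0, 1.476, -0.119], TCP at [0.248, -0.573, 0.304] pointing down, gripper open.
Joint ranges: [-3.01, 3.01], [-1.01, 2.22], [0.06, 2.58], [-1.02, 4.17], [0.09, 2.62], [-3.14, 3.14]. Speed limits (rad/s): [2.57, 2.57, 3.14, 3.14, 3.14, 3.14].

### API

Orientations are given as a unit quaternion [w, x, y, z].
In Python, from workcell import monitor, optics, manip gives the robot as it stands.
- The arm moves only by the tool jog_arm, never from a script. Its argument "increments" is a list that holds one entry, the list of rows, each a list of 4 numbers: the shift along the tool's x, y, z in m, then the turn about the tool's z in rad. A call has 1 to 10 rows; each row is the pose to reach, as a shift and turn from the pose commanded when the call began, along the tool's axes at that moment; what a row does not reach only later rows make up. A row lasts 1/10 s, in which the tool goes at most 50 mm and 8.59 degrees, less where a joint would pass 70% of its speed; a pose out of reach is approached as far as the arm can. A call with a gripper value outside its range is refused whole. "hand" is the opening, from -1 (shut) to 1 (fully open), so that 0 is half open, set as the call begins (left out, the last holds). The fingers move at their own pace and stop on an object; "force" is the grip in N (left out, the last holds). Time passes only in rows, so rows that repeat a pose let the fingers close. It gives the time, the measured TCP pose, the force and the opening at its end, in the units of the state.
- monitor.read_state(): the state, without advancing time (a new reading comes with each control period).
- optics.camera(name): name is "scene" or "top"; returns a dict with "frame" (384x512x3 uint8, blue, green, red), "fx", "fy", "cx", "cy" (pixels), "distortion" ([k1, k2, p1, p2, k3] as OpenCV has them; the pictures are not rectified), "R" (3x3) and "t" (3): a world point X has camera coordinates R X + t. Camera axes: x right, y down, z forward; pixel columns grow to the right and rows downward; lengths in m; the calibration is good to about 2 mm. A picture is of the moment at which its call begins. There is no depth.
- manip.job_done(): hands the job in, once; it reports no verdict.
The state is a dict: "clock": time; "joints": joint angles; "dq": joint speeds; "tau": joint torques, N m; "tool_pos": TCP position; "eef_rot": TCP orientation; "force": force on the tool from outside, world axes, zero at the start; "torque": the same for the moment, N m; "gripper_width": finger opening in m.
Only numpy, scipy, OpenCV 4.12 (cv2) and the standard library are available. Lean on these libraries where they do the work, as an engineer would, in place of code of your own. Each camera call takes 0.05 s, during which the arm holds its last target.

## Working session

There is one attempt and no reset: what is moved stays moved. The work goes in short steps, Python scripts to look and compute and a tool call to move; the robot and the scene stay as the last step left them, time stands still between calls to the robot, and variables do not carry over. Pictures are saved under pics/ and viewed, and the job is handed in when it is done.

Besides the shell and the picture viewer there is one more tool, called after "Emit:" as a command line: name --argument value ..., lists and objects as JSON in quotes. jog_arm: Moves the arm, as the interface text tells. Its arguments: {"type":"object","properties":{"increments":{"type":"array"},"hand":{"type":"number"},"force":{"type":"number"}},"required":["increments"]}

```bash
ls; mkdir -p pics; python3 - <<'E'
from workcell import monitor, optics, manip
import cv2,json
print(monitor.read_state())
for n in("scene","top"):
    c=optics.camera(n); cv2.imwrite(f"pics/{n}0.png",c["frame"])
    print(n,{k:c[k] for k in c if k!="frame"})
E
```

```text
pics
{'clock': 0.0, 'joints': array([-1.28101259e+00,  5.33876470e-02,  1.61432956e+00,  3.15957919e-05,
        1.47599985e+00, -1.19015452e-01]), 'dq': array([ 0.00067581, -0.00102886,  0.00240867,  0.00180944, -0.0009891 ,
        0.00078934]), 'tau': array([-1.39330554e-03, -3.93690240e+01, -3.70173025e+01, -1.85120784e-04,
        7.13565300e-03,  4.01274235e-06]), 'tool_pos': array([ 0.2483004 , -0.57303257,  0.30262253]), 'eef_rot': array([-6.96326985e-04,  8.35913691e-01, -5.48859885e-01, -8.02275380e-04]), 'force': array([ 0.19874503, -0.96659387,  0.95546938]), 'torque': array([-0.01562662, -0.03179726, -0.06396128]), 'gripper_width': 0.08536432947235398}
scene {'fx': 399.57362168513356, 'fy': 399.57362168513356, 'cx': 251.62508867772618, 'cy': 191.7565882365025, 'distortion': array([-0.07280184,  0.        ,  0.        ,  0.        ,  0.        ]), 'R': array([[-0.85889881,  0.51203919,  0.01042584],
       [ 0.26836256,  0.46730568, -0.84238171],
       [-0.4362045 , -0.72072274, -0.53878044]]), 't': array([ 0.4995314 , -0.09944137,  1.38353801])}
top {'fx': 349.8988638848237, 'fy': 349.8988638848237, 'cx': 254.4430123803695, 'cy': 190.67561460581612, 'distortion': array([-0.06198146,  0.        ,  0.        ,  0.        ,  0.        ]), 'R': array([[-0.00664564, -0.99988641,  0.01352755],
       [-0.99230684,  0.00492165, -0.12370498],
       [ 0.12362435, -0.01424557, -0.99222683]]), 't': array([0.00344701, 0.55232563, 0.89413642])}
```

View pics/scene0.png

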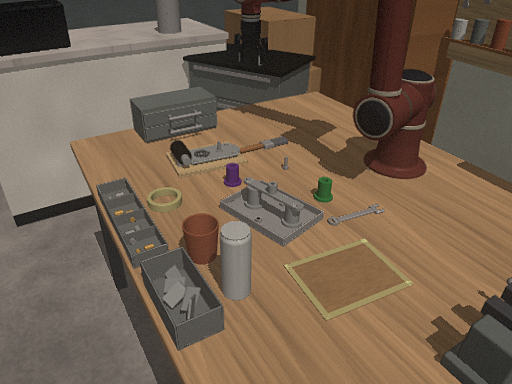

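View pics/top0.png

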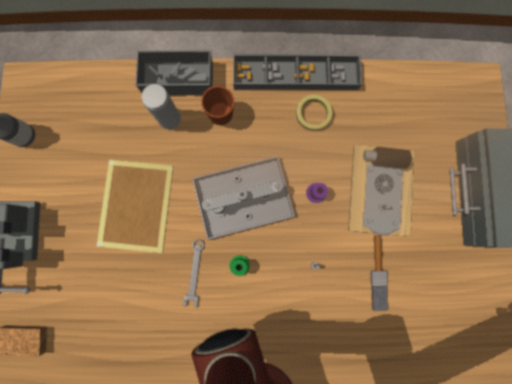

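```bash
python3 - <<'E'
import cv2
a=cv2.imread("pics/top0.png"); 
cv2.imwrite("pics/top0_c.png",cv2.resize(a[90:290,150:400],None,fx=3,fy=3,interpolation=cv2.INTER_CUBIC))
a=cv2.imread("pics/scene0.png"); 
cv2.imwrite("pics/scene0_c.png",cv2.resize(a[100:300,120:380],None,fx=3,fy=3,interpolation=cv2.INTER_CUBIC))
E
```

```text
(no output)
```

View pics/top0_c.png

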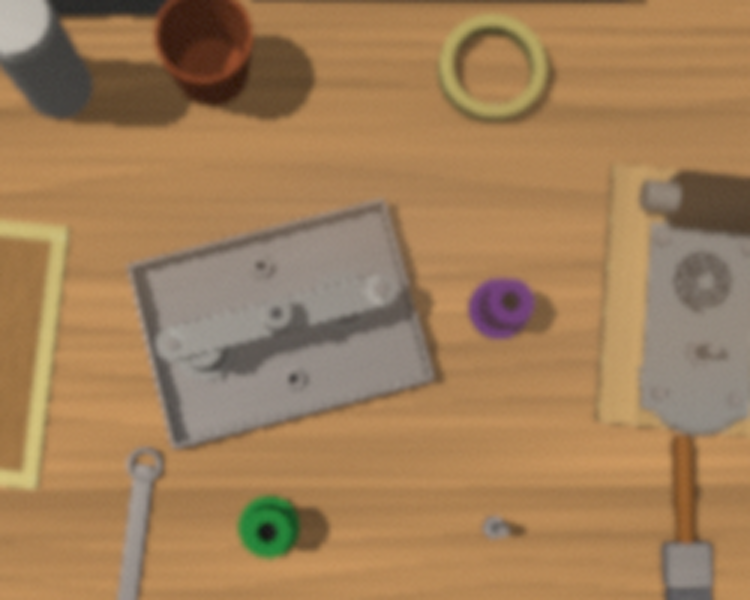

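View pics/scene0_c.png

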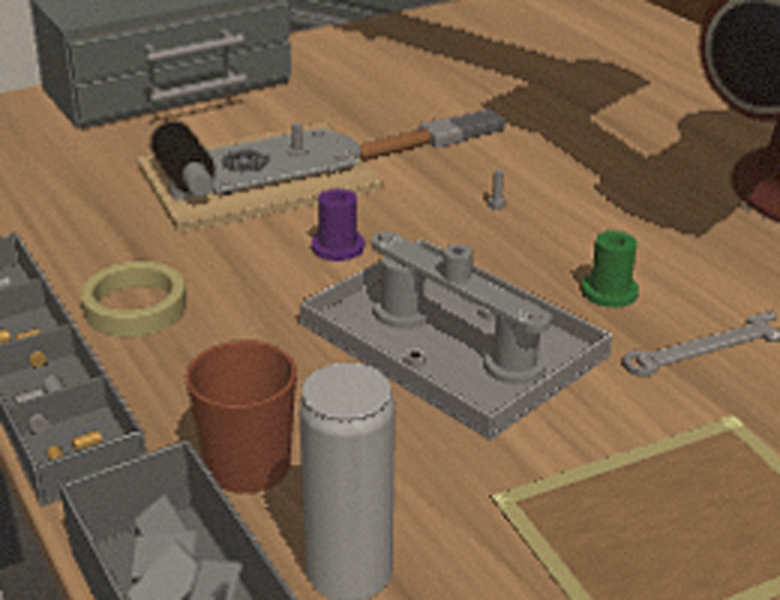

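```bash
python3 - <<'E'
import cv2
a=cv2.imread("pics/top0.png"); 
cv2.imwrite("pics/top0_d.png",cv2.resize(a[140:250,340:425],None,fx=5,fy=5,interpolation=cv2.INTER_CUBIC))
cv2.imwrite("pics/top0_e.png",cv2.resize(a[150:245,185:305],None,fx=6,fy=6,interpolation=cv2.INTER_CUBIC))
a=cv2.imread("pics/scene0.png"); 
cv2.imwrite("pics/scene0_d.png",cv2.resize(a[130:185,155:255],None,fx=7,fy=7,interpolation=cv2.INTER_CUBIC))
cv2.imwrite("pics/scene0_e.png",cv2.resize(a[170:245,215:330],None,fx=6,fy=6,interpolation=cv2.INTER_CUBIC))
E
```

```text
(no output)
```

View pics/top0_d.png

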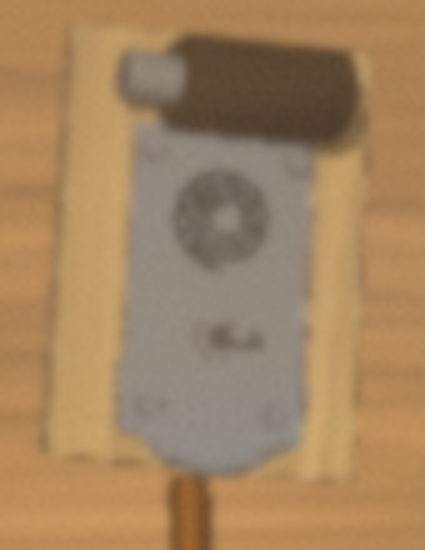

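View pics/top0_e.png

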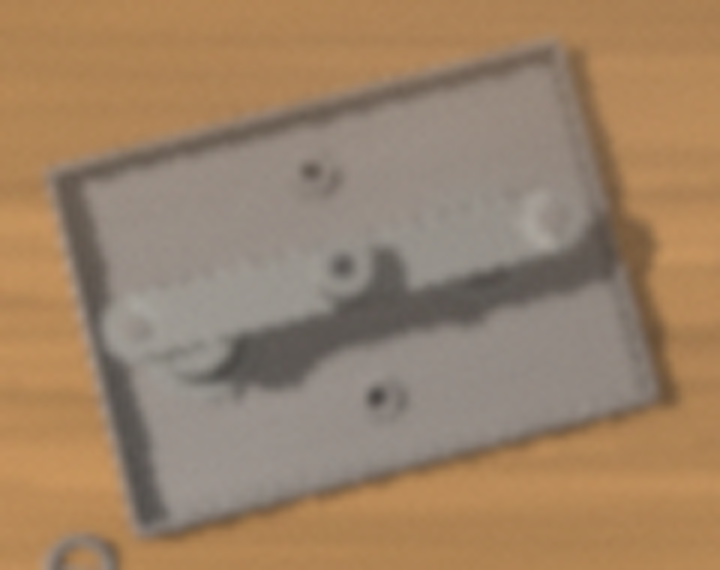

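View pics/scene0_d.png

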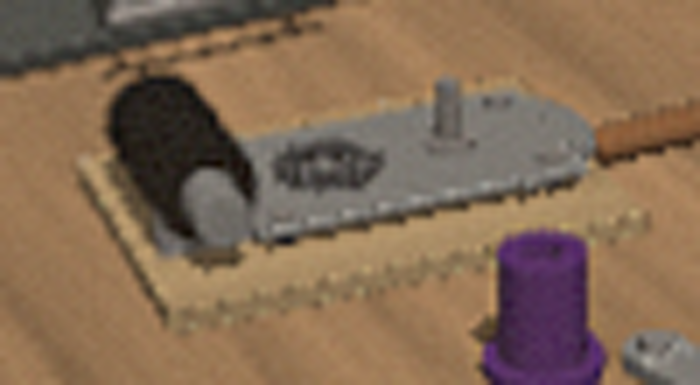

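View pics/scene0_e.png

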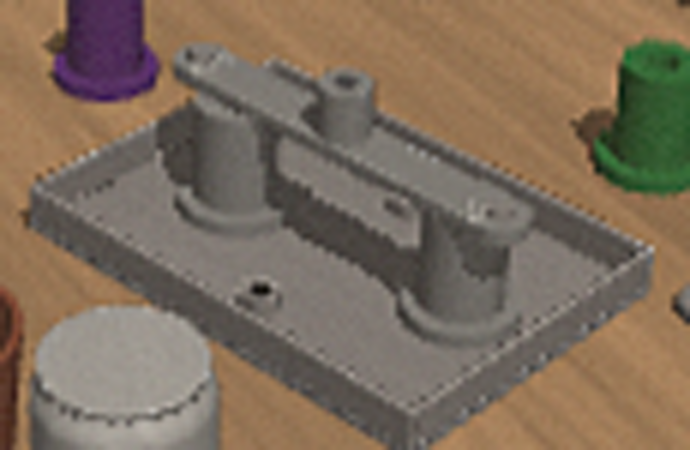

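```bash
cat > h.py <<'E'
import numpy as np, cv2
from workcell import monitor, optics, manip
def cam(n,save=None):
    c=optics.camera(n)
    if save: cv2.imwrite(save,c["frame"])
    c.pop("frame_",0); return c
def K(c): return np.array([[c["fx"],0,c["cx"]],[0,c["fy"],c["cy"]],[0,0,1.]])
def ray(c,p):
    q=cv2.undistortPoints(np.array([[p]],float),K(c),c["distortion"])[0,0]
    d=c["R"].T@np.array([*q,1.]); o=-c["R"].T@c["t"]; return o,d/np.linalg.norm(d)
def onz(c,p,z):
    o,d=ray(c,p); return o+d*(z-o[2])/d[2]
def tri(*cp):
    A=np.zeros((3,3));b=np.zeros(3)
    for c,p in cp:
        o,d=ray(c,p);P=np.eye(3)-np.outer(d,d);A+=P;b+=P@o
    X=np.linalg.solve(A,b); 
    return X,[np.linalg.norm(np.cross(X-ray(c,p)[0],ray(c,p)[1])) for c,p in cp]
def proj(c,X):
    return cv2.projectPoints(np.array(X,float).reshape(-1,3),cv2.Rodrigues(c["R"])[0],c["t"],K(c),c["distortion"])[0][:,0]
def crop(f,x0,y0,w,h,s,out):
    cv2.imwrite(out,cv2.resize(f[y0:y0+h,x0:x0+w],None,fx=s,fy=s,interpolation=cv2.INTER_CUBIC))
def uc(x0,y0,s,p): return ((p[0]+.5)/s-.5+x0,(p[1]+.5)/s-.5+y0)
E
python3 - <<'E'
from h import *
np.set_printoptions(precision=4,suppress=True)
t=cam("top");s=cam("scene")
te=lambda *p:(t,uc(185,150,6,p)); se=lambda *p:(s,uc(215,170,6,p))
print("cam",-t["R"].T@t["t"],-s["R"].T@s["t"])
print("hub",tri(te(345,266),se(349,79)))
print("L",tri(te(133,325),se(497,212))); print("R",tri(te(553,218),se(203,57)))
print("L@72",onz(*te(133,325),.072),onz(*se(497,212),.072));print("R@72",onz(*te(553,218),.072),onz(*se(203,57),.072))
for p in [(52,172),(560,40),(660,402),(142,532)]: print("tray",onz(*te(*p),.025))
for p in [(35,190),(652,255),(412,418)]: print("trayS",onz(*se(*p),.025))
for p in [(107,161),(171,166),(163,252),(98,246)]: print("sheet",onz(t,p,.002))
sd=(s,uc(155,130,7,(446,82)));print("stud from scene z=.06",onz(*sd,.06), proj(t,onz(*sd,.06)),proj(t,onz(*sd,.06)-[0,0,.036]))
crop(t["frame"],370,190,35,30,20,"pics/stud.png")
crop(s["frame"],205,130,35,25,20,"pics/studs.png")
st=monitor.read_state(); 
from scipy.spatial.transform import Rotation as R
q=st["eef_rot"];print(R.from_quat([*q[1:],q[0]]).as_matrix())
E
```

```text
cam [0.4376 0.0135 0.9555] [1.0592 0.7878 0.6564]
hub (array([0.5361, 0.0319, 0.0992]), [np.float64(0.0003284082819287986), np.float64(0.00032840828192872275)])
L (array([0.5156, 0.121 , 0.0728]), [np.float64(0.0009997066131888122), np.float64(0.000999706613188967)])
R (array([ 0.5596, -0.0562,  0.072 ]), [np.float64(1.0747367230962821e-05), np.float64(1.0747367230938327e-05)])
L@72 [0.5149 0.1217 0.072 ] [0.5156 0.1194 0.072 ]
R@72 [ 0.5596 -0.0562  0.072 ] [ 0.5596 -0.0562  0.072 ]
tray [0.588  0.1646 0.025 ]
tray [ 0.6475 -0.0643  0.025 ]
tray [ 0.4834 -0.1063  0.025 ]
tray [0.4277 0.1227 0.025 ]
trayS [ 0.65  -0.058  0.025]
trayS [0.4311 0.1292 0.025 ]
trayS [0.5919 0.17   0.025 ]
sheet [0.6419 0.411  0.002 ]
sheet [0.6264 0.2307 0.002 ]
sheet [0.3911 0.2473 0.002 ]
sheet [0.4071 0.4256 0.002 ]
stud from scene z=.06 [ 0.5106 -0.3451  0.06  ] [[387.3222 204.7156]] [[382.1725 205.837 ]]
[[ 0.3975 -0.9176 -0.0004]
 [-0.9176 -0.3975  0.0013]
 [-0.0013 -0.0002 -1.    ]]
```

View pics/stud.png

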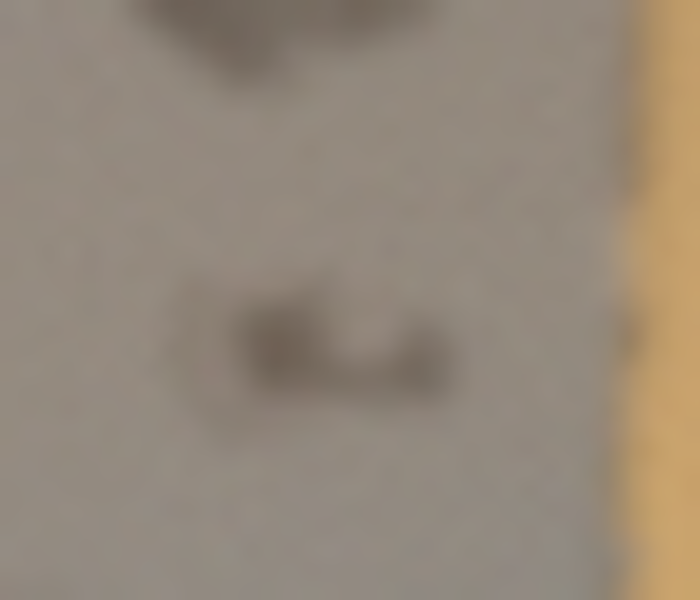

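View pics/studs.png

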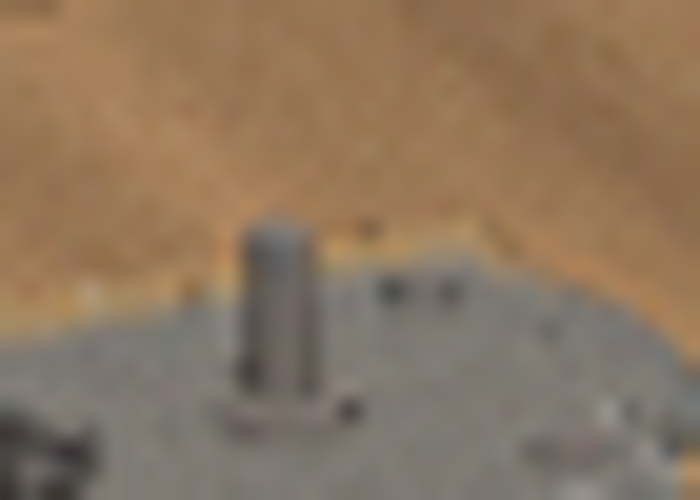

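```bash
cat >> h.py <<'E'
def pose():
    from scipy.spatial.transform import Rotation as R
    st=monitor.read_state();q=st["eef_rot"];M=R.from_quat([*q[1:],q[0]]).as_matrix()
    return st["tool_pos"],M,np.arctan2(M[1,0],M[0,0]),st
def to(x,y,z,yawdeg,n):
    p,M,yw,st=pose(); d=M.T@(np.array([x,y,z])-p); w=yw-np.radians(yawdeg); w=(w+np.pi)%(2*np.pi)-np.pi
    print("now",p.round(4),"yaw",np.degrees(yw).round(2),"F",st["force"].round(2),"w",st["gripper_width"].round(4),"t",st["clock"])
    print("tool shift",d.round(4),"turn",w.round(4))
    for i in range(1,n+1):
        s=i/n; s=s*s*(3-2*s); print([round(float(v),3) for v in (*(d*s),w*s)])
E
python3 - <<'E'
from h import *
np.set_printoptions(precision=4,suppress=True)
t=cam("top");s=cam("scene")
print(tri((t,uc(370,190,20,(360,330))),(s,uc(205,130,20,(280,240)))))
to(.536,.032,.24,-76,20)
E
```

```text
(array([ 0.508 , -0.347 ,  0.0575]), [np.float64(0.000763978906873567), np.float64(0.0007639789068737731)])Traceback (most recent call last):
  File "<stdin>", line 5, in <module>
  File "h.py", line 30, in to
    print("now",p.round(4),"yaw",np.degrees(yw).round(2),"F",st["force"].round(2),"w",st["gripper_width"].round(4),"t",st["clock"])
                                                                                      ^^^^^^^^^^^^^^^^^^^^^^^^^
AttributeError: 'float' object has no attribute 'round'
```

```bash
sed -i 's/st\["gripper_width"\].round(4)/round(st["gripper_width"],4)/' h.py
python3 - <<'E'
from h import *
to(.536,.032,.24,-76,20)
E
```

```text
now [ 0.2484 -0.5734  0.3035] yaw -66.58 F [ 0.16 -0.07 -0.31] w 0.0854 t 0.3
tool shift [-0.4411 -0.5045  0.0638] turn 0.1644
[-0.003, -0.004, 0.0, 0.001]
[-0.012, -0.014, 0.002, 0.005]
[-0.027, -0.031, 0.004, 0.01]
[-0.046, -0.052, 0.007, 0.017]
[-0.069, -0.079, 0.01, 0.026]
[-0.095, -0.109, 0.014, 0.036]
[-0.124, -0.142, 0.018, 0.046]
[-0.155, -0.178, 0.022, 0.058]
[-0.188, -0.215, 0.027, 0.07]
[-0.221, -0.252, 0.032, 0.082]
[-0.254, -0.29, 0.037, 0.095]
[-0.286, -0.327, 0.041, 0.107]
[-0.317, -0.362, 0.046, 0.118]
[-0.346, -0.396, 0.05, 0.129]
[-0.372, -0.426, 0.054, 0.139]
[-0.395, -0.452, 0.057, 0.147]
[-0.414, -0.474, 0.06, 0.154]
[-0.429, -0.49, 0.062, 0.16]
[-0.438, -0.501, 0.063, 0.163]
[-0.441, -0.505, 0.064, 0.164]
```

Emit:
jog_arm --increments '[[[-0.005, -0.006, 0, 0.002], [-0.018, -0.02, 0, 0.007], [-0.04, -0.045, 0, 0.015], [-0.067, -0.077, 0, 0.025], [-0.095, -0.109, 0, 0.036], [-0.124, -0.142, 0, 0.046], [-0.155, -0.178, 0, 0.058], [-0.188, -0.215, 0, 0.07], [-0.221, -0.252, 0, 0.082], [-0.24, -0.275, 0, 0.09]]]' --hand 0.2

```text
clock: 1.3
tool_pos: [0.406, -0.2407, 0.304]
eef_rot: [-0.0, 0.811, -0.585, 0.0]
force: [-0.0, -1.1, 0.3]
gripper_width: 0.0509
```

```bash
python3 - <<'E'
from h import *
to(.536,.032,.20,-76,10)
E
```

```text
now [ 0.406  -0.2407  0.304 ] yaw -71.63 F [-0.01 -1.06  0.26] w 0.0509 t 1.3
tool shift [-0.2178 -0.2092  0.1043] turn 0.0763
[-0.006, -0.006, 0.003, 0.002]
[-0.023, -0.022, 0.011, 0.008]
[-0.047, -0.045, 0.023, 0.016]
[-0.077, -0.074, 0.037, 0.027]
[-0.109, -0.105, 0.052, 0.038]
[-0.141, -0.136, 0.068, 0.049]
[-0.171, -0.164, 0.082, 0.06]
[-0.195, -0.187, 0.093, 0.068]
[-0.212, -0.203, 0.101, 0.074]
[-0.218, -0.209, 0.104, 0.076]
```

Emit:
jog_arm --increments '[[[-0.006, -0.006, 0.003, 0.002], [-0.023, -0.022, 0.011, 0.008], [-0.047, -0.045, 0.023, 0.016], [-0.077, -0.074, 0.037, 0.027], [-0.109, -0.105, 0.052, 0.038], [-0.141, -0.136, 0.068, 0.049], [-0.171, -0.164, 0.082, 0.06], [-0.195, -0.187, 0.093, 0.068], [-0.212, -0.203, 0.101, 0.074], [-0.218, -0.209, 0.104, 0.076]]]'

```text
clock: 2.3
tool_pos: [0.5355, 0.0297, 0.1985]
eef_rot: [0.001, 0.788, -0.616, -0.001]
force: [-0.6, -0.5, -0.4]
gripper_width: 0.0514
```

```bash
python3 - <<'E'
from h import *
s=cam("scene","pics/s1.png");t=cam("top","pics/t1.png")
crop(s["frame"],205,120,130,110,6,"pics/s1c.png")
to(.536,.032,.150,-76,5)
E
```

```text
now [0.5354 0.0286 0.1992] yaw -76.03 F [-0.22 -0.41 -0.32] w 0.0513 t 2.4
tool shift [-0.0031 -0.0014  0.0492] turn -0.0005
[-0.0, -0.0, 0.005, -0.0]
[-0.001, -0.001, 0.017, -0.0]
[-0.002, -0.001, 0.032, -0.0]
[-0.003, -0.001, 0.044, -0.0]
[-0.003, -0.001, 0.049, -0.0]
```

View pics/s1c.png

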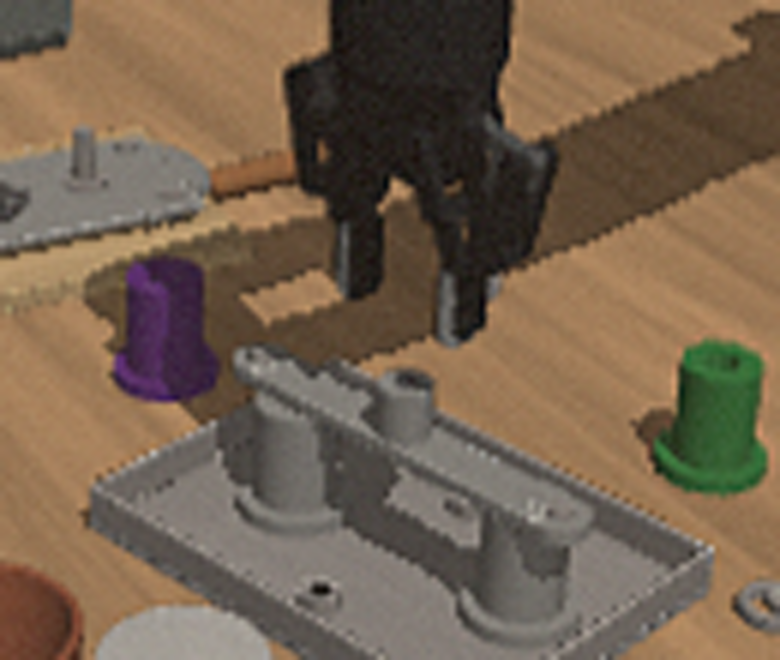

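Emit:
jog_arm --increments '[[[0, 0, 0.005, 0], [-0.001, -0.001, 0.017, 0], [-0.002, -0.001, 0.032, 0], [-0.003, -0.001, 0.044, 0], [-0.003, -0.001, 0.05, 0], [-0.003, -0.001, 0.05, 0]]]'

```text
clock: 3.0
tool_pos: [0.5347, 0.0317, 0.148]
eef_rot: [0.001, 0.787, -0.616, -0.001]
force: [0.4, -0.6, -0.8]
gripper_width: 0.0513
```

Emit:
jog_arm --increments '[[[0, 0, 0, 0], [0, 0, 0, 0], [0, 0, 0, 0], [0, 0, 0, 0], [0, 0, 0, 0]]]' --hand -1 --force 50

```text
clock: 3.5
tool_pos: [0.5364, 0.0317, 0.1508]
eef_rot: [-0.001, 0.788, -0.616, 0.001]
force: [0.8, 1.1, 3.7]
gripper_width: 0.024
```

```bash
python3 - <<'E'
from h import *
s=cam("scene","pics/s2.png")
crop(s["frame"],205,120,130,110,6,"pics/s2c.png")
to(.536,.032,.250,-76,5)
E
```

```text
now [0.5364 0.0317 0.1508] yaw -76.09 F [-0.49  0.08  3.74] w 0.0242 t 3.55
tool shift [-0.0003  0.0001 -0.0992] turn -0.0015
[-0.0, 0.0, -0.01, -0.0]
[-0.0, 0.0, -0.035, -0.001]
[-0.0, 0.0, -0.064, -0.001]
[-0.0, 0.0, -0.089, -0.001]
[-0.0, 0.0, -0.099, -0.002]
```

View pics/s2c.png

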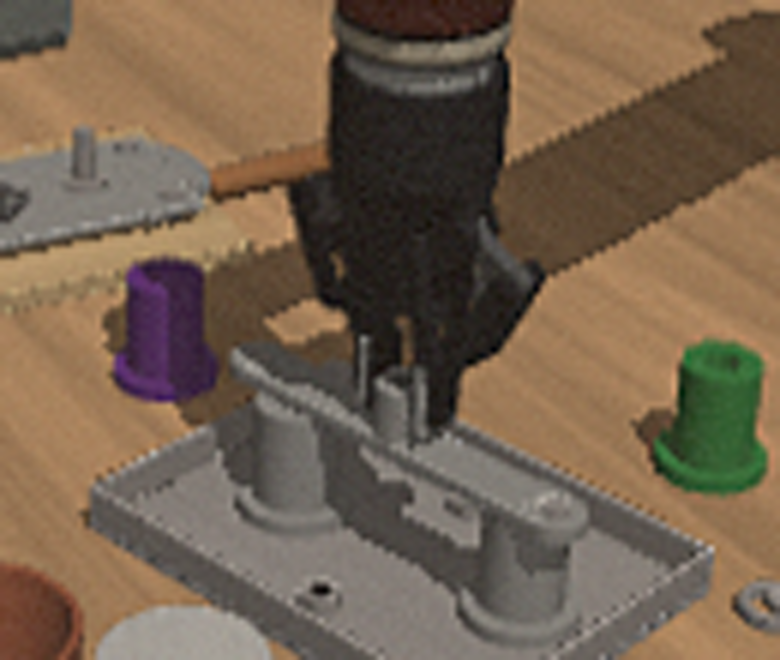

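Emit:
jog_arm --increments '[[[0, 0, -0.004, 0], [0, 0, -0.012, 0], [0, 0, -0.024, 0], [0, 0, -0.04, 0], [0, 0, -0.06, 0], [0, 0, -0.08, 0], [0, 0, -0.094, 0], [0, 0, -0.1, 0], [0, 0, -0.1, 0]]]'

```text
clock: 4.45
tool_pos: [0.5362, 0.0317, 0.2514]
eef_rot: [-0.001, 0.788, -0.616, 0.001]
force: [0.2, 0.2, -2.0]
gripper_width: 0.0246
```

```bash
python3 - <<'E'
from h import *
s=cam("scene","pics/s3.png")
crop(s["frame"],205,120,130,110,6,"pics/s3c.png")
t=cam("top","pics/t3.png");crop(t["frame"],180,130,130,110,6,"pics/t3c.png")
to(.516,.3286,.250,-4.2,18)
E
```

```text
now [0.5354 0.0318 0.2491] yaw -76.09 F [-0.35  0.36 -2.81] w 0.0239 t 4.55
tool shift [-0.2928 -0.0526 -0.0008] turn -1.2547
[-0.003, -0.0, -0.0, -0.011]
[-0.01, -0.002, -0.0, -0.043]
[-0.022, -0.004, -0.0, -0.093]
[-0.037, -0.007, -0.0, -0.158]
[-0.055, -0.01, -0.0, -0.237]
[-0.076, -0.014, -0.0, -0.325]
[-0.098, -0.018, -0.0, -0.422]
[-0.122, -0.022, -0.0, -0.523]
[-0.146, -0.026, -0.0, -0.627]
[-0.171, -0.031, -0.0, -0.731]
[-0.194, -0.035, -0.001, -0.833]
[-0.217, -0.039, -0.001, -0.929]
[-0.238, -0.043, -0.001, -1.018]
[-0.256, -0.046, -0.001, -1.096]
[-0.271, -0.049, -0.001, -1.162]
[-0.283, -0.051, -0.001, -1.212]
[-0.29, -0.052, -0.001, -1.244]
[-0.293, -0.053, -0.001, -1.255]
```

View pics/s3c.png

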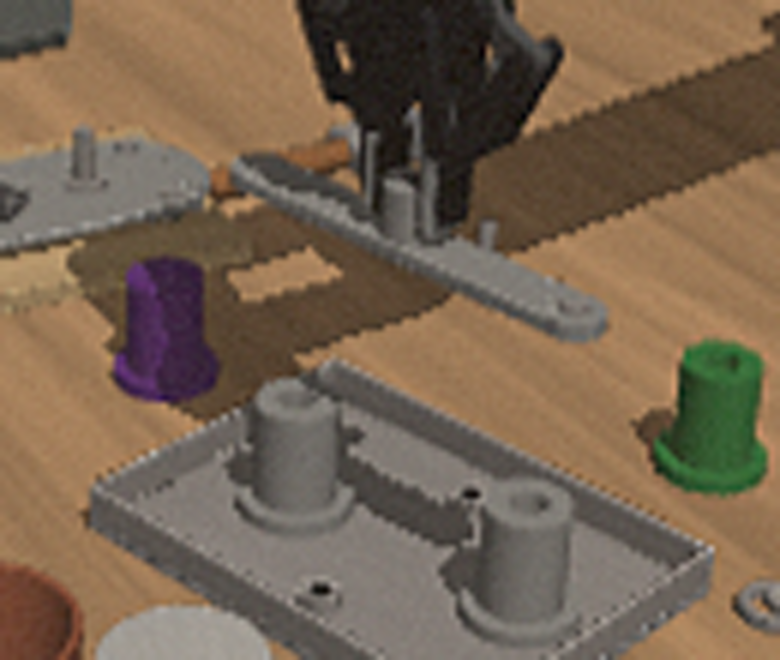

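View pics/t3c.png

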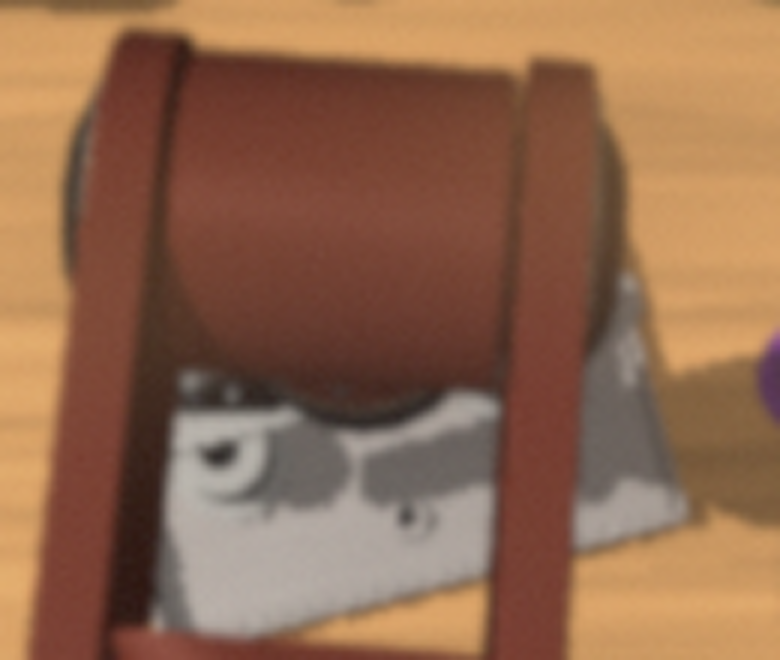

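Emit:
jog_arm --increments '[[[-0.003, 0, 0, -0.012], [-0.01, -0.002, 0, -0.043], [-0.022, -0.004, 0, -0.093], [-0.037, -0.007, 0, -0.158], [-0.055, -0.01, 0, -0.237], [-0.076, -0.014, 0, -0.325], [-0.098, -0.018, 0, -0.422], [-0.122, -0.022, 0, -0.523], [-0.146, -0.026, 0, -0.627], [-0.166, -0.03, 0, -0.71]]]'

```text
clock: 5.55
tool_pos: [0.5242, 0.2022, 0.2496]
eef_rot: [-0.0, 0.954, -0.301, -0.0]
force: [0.9, 0.4, -2.8]
gripper_width: 0.0244
```

```bash
python3 - <<'E'
from h import *
to(.516,.3286,.17,-4.2,10)
E
```

```text
now [0.5242 0.2022 0.2496] yaw -35.0 F [ 0.85  0.4  -2.82] w 0.0244 t 5.55
tool shift [-0.0792 -0.0988  0.0796] turn -0.5376
[-0.002, -0.003, 0.002, -0.015]
[-0.008, -0.01, 0.008, -0.056]
[-0.017, -0.021, 0.017, -0.116]
[-0.028, -0.035, 0.028, -0.189]
[-0.04, -0.049, 0.04, -0.269]
[-0.051, -0.064, 0.052, -0.348]
[-0.062, -0.077, 0.062, -0.421]
[-0.071, -0.089, 0.071, -0.482]
[-0.077, -0.096, 0.077, -0.523]
[-0.079, -0.099, 0.08, -0.538]
```

Emit:
jog_arm --increments '[[[-0.002, -0.003, 0.002, -0.015], [-0.008, -0.01, 0.008, -0.056], [-0.017, -0.021, 0.017, -0.116], [-0.028, -0.035, 0.028, -0.189], [-0.04, -0.049, 0.04, -0.269], [-0.051, -0.064, 0.052, -0.348], [-0.062, -0.077, 0.062, -0.421], [-0.071, -0.089, 0.071, -0.482], [-0.077, -0.096, 0.077, -0.523], [-0.079, -0.099, 0.08, -0.538]]]'

```text
clock: 6.55
tool_pos: [0.5174, 0.3268, 0.1686]
eef_rot: [0.0, 0.999, -0.039, -0.001]
force: [0.0, -0.7, -1.2]
gripper_width: 0.0242
```

```bash
python3 - <<'E'
from h import *
s=cam("scene","pics/s4.png")
crop(s["frame"],270,170,150,150,5,"pics/s4c.png")
t=cam("top","pics/t4.png");crop(t["frame"],80,130,230,130,3,"pics/t4c.png")
to(.516,.3286,.1,-4.2,6)
E
```

```text
now [0.5177 0.3264 0.1692] yaw -4.58 F [ 0.38 -0.1  -2.39] w 0.0239 t 6.65
tool shift [-0.0018 -0.0021  0.0692] turn -0.0066
[-0.0, -0.0, 0.005, -0.0]
[-0.0, -0.001, 0.018, -0.002]
[-0.001, -0.001, 0.035, -0.003]
[-0.001, -0.002, 0.051, -0.005]
[-0.002, -0.002, 0.064, -0.006]
[-0.002, -0.002, 0.069, -0.007]
```

View pics/s4c.png

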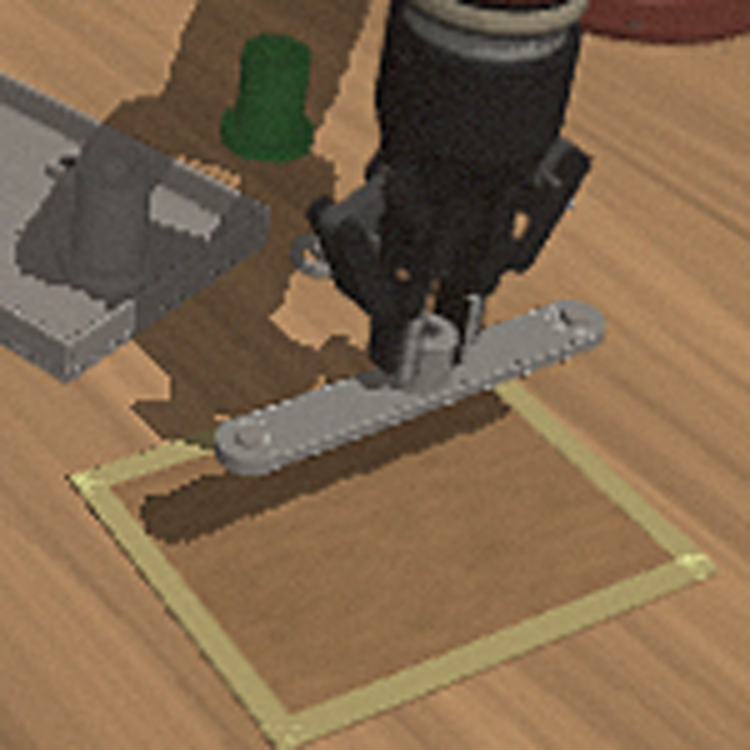

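View pics/t4c.png

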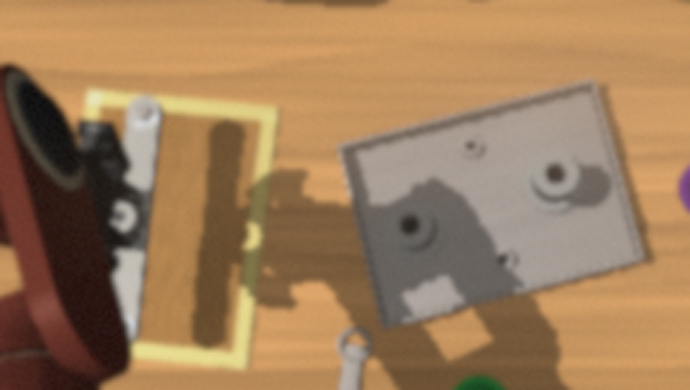

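```bash
python3 - <<'E'
from h import *
np.set_printoptions(precision=4,suppress=True)
s=cam("scene");t=cam("top")
for p in [(83,482),(285,738),(705,568)]: print("sheetS",onz(s,uc(270,170,5,p),.002))
for p in [(88,92),(278,108),(244,366)]: print("sheetT",onz(t,uc(80,130,3,p),.002))
print("near/left",tri((s,uc(205,120,6,(529,500))),(t,uc(80,130,3,(410,224)))))
print("far/right",tri((s,uc(205,120,6,(296,397))),(t,uc(80,130,3,(556,174)))))
crop(t["frame"],200,170,80,70,10,"pics/t5.png")
to(.516,.3286,.1,-4.2,6)
E
```

```text
sheetS [0.6253 0.2329 0.002 ]
sheetS [0.6409 0.4007 0.002 ]
sheetS [0.4132 0.4249 0.002 ]
sheetT [0.6438 0.4054 0.002 ]
sheetT [0.6274 0.227  0.002 ]
sheetT [0.392  0.2527 0.002 ]
near/left (array([0.5141, 0.098 , 0.0651]), [np.float64(0.0002777635495066061), np.float64(0.00027776354950649997)])
far/right (array([ 0.5572, -0.0272,  0.0642]), [np.float64(0.0011985138866901252), np.float64(0.0011985138866900604)])
now [0.5182 0.3261 0.1702] yaw -4.63 F [ 0.29  0.09 -2.07] w 0.0243 t 6.75
tool shift [-0.0024 -0.0023  0.0702] turn -0.0075
[-0.0, -0.0, 0.005, -0.001]
[-0.001, -0.001, 0.018, -0.002]
[-0.001, -0.001, 0.035, -0.004]
[-0.002, -0.002, 0.052, -0.006]
[-0.002, -0.002, 0.065, -0.007]
[-0.002, -0.002, 0.07, -0.007]
```

View pics/t5.png

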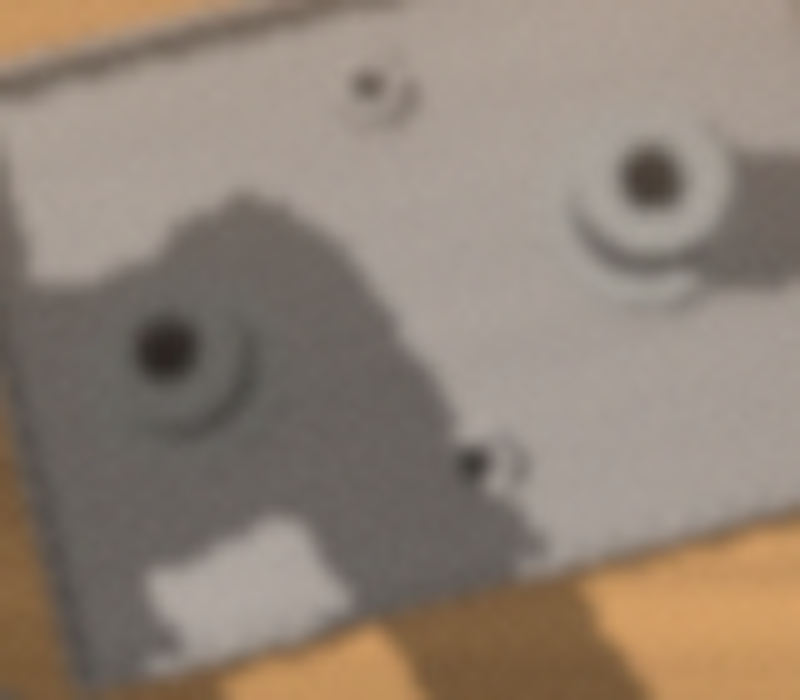

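Emit:
jog_arm --increments '[[[0, 0, 0.005, 0], [-0.001, 0, 0.018, 0], [-0.002, 0, 0.035, 0], [-0.002, 0, 0.052, 0], [-0.002, 0, 0.065, 0], [-0.002, 0, 0.072, 0], [-0.002, 0, 0.075, 0], [-0.002, 0, 0.077, 0], [-0.002, 0, 0.078, 0], [-0.002, 0, 0.078, 0]]]'

```text
clock: 7.75
tool_pos: [0.5164, 0.3269, 0.0925]
eef_rot: [-0.0, 0.999, -0.04, 0.001]
force: [0.2, -0.2, -2.3]
gripper_width: 0.0241
```

Emit:
jog_arm --increments '[[[0, 0, 0.001, 0], [0, 0, 0.002, 0], [0, 0, 0.003, 0], [0, 0, 0.003, 0]]]'

```text
clock: 8.15
tool_pos: [0.5159, 0.3267, 0.0889]
eef_rot: [-0.0, 0.999, -0.04, -0.0]
force: [-0.0, -0.6, -1.5]
gripper_width: 0.0243
```

Emit:
jog_arm --increments '[[[0, 0, 0.001, 0], [0, 0, 0.002, 0], [0, 0, 0.002, 0]]]'

```text
clock: 8.45
tool_pos: [0.5161, 0.3268, 0.0888]
eef_rot: [0.0, 0.999, -0.04, -0.0]
force: [-5.4, -2.6, 9.6]
gripper_width: 0.024
```

Emit:
jog_arm --increments '[[[0, 0, -0.001, 0], [0, 0, -0.001, 0], [0, 0, -0.001, 0], [0, 0, -0.003, 0], [0, 0, -0.01, 0], [0, 0, -0.025, 0], [0, 0, -0.045, 0], [0, 0, -0.07, 0], [0, 0, -0.09, 0], [0, 0, -0.1, 0]]]' --hand 0.3

```text
clock: 9.45
tool_pos: [0.5172, 0.3273, 0.191]
eef_rot: [-0.001, 0.999, -0.04, 0.002]
force: [0.4, -0.6, -0.1]
gripper_width: 0.0555
```

```bash
python3 - <<'E'
from h import *
np.set_printoptions(precision=4,suppress=True)
s=cam("scene","pics/s6.png")
crop(s["frame"],220,150,200,170,4,"pics/s6c.png")
t=cam("top")
for z in(.064,):print("L",onz(t,uc(200,170,10,(168,352)),z),onz(s,uc(205,120,6,(529,500)),z)); print("R",onz(t,uc(200,170,10,(652,180)),z),onz(s,uc(205,120,6,(296,397)),z))
to(.514,.0975,.2,-76,14)
E
```

```text
L [0.5129 0.0982 0.064 ] [0.5133 0.0965 0.064 ]
R [ 0.5566 -0.0259  0.064 ] [ 0.5579 -0.0284  0.064 ]
now [0.5171 0.3273 0.1899] yaw -4.58 F [0.18 0.05 0.51] w 0.0556 t 9.55
tool shift [ 0.0153  0.2292 -0.0106] turn 1.2464
[0.0, 0.003, -0.0, 0.018]
[0.001, 0.013, -0.001, 0.069]
[0.002, 0.027, -0.001, 0.147]
[0.003, 0.045, -0.002, 0.247]
[0.004, 0.067, -0.003, 0.363]
[0.006, 0.09, -0.004, 0.491]
[0.008, 0.115, -0.005, 0.623]
[0.009, 0.139, -0.006, 0.756]
[0.011, 0.162, -0.007, 0.883]
[0.012, 0.184, -0.008, 0.999]
[0.014, 0.202, -0.009, 1.099]
[0.014, 0.217, -0.01, 1.177]
[0.015, 0.226, -0.01, 1.228]
[0.015, 0.229, -0.011, 1.246]
```

View pics/s6c.png

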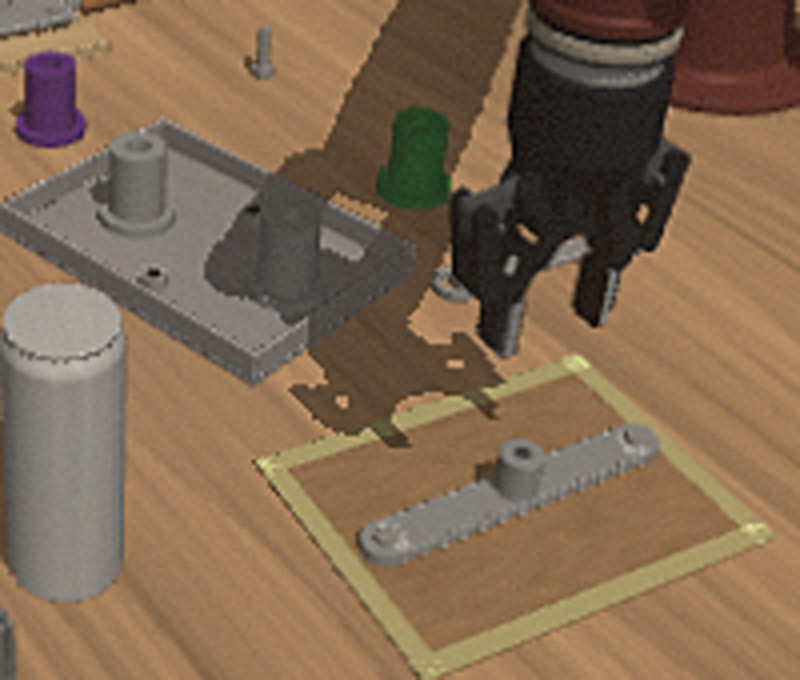

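Emit:
jog_arm --increments '[[[0, 0.006, 0, 0], [0.001, 0.024, 0, 0], [0.003, 0.05, 0, 0], [0.005, 0.081, 0, 0], [0.007, 0.115, 0, 0], [0.009, 0.148, 0, 0], [0.011, 0.179, 0, 0], [0.013, 0.205, 0, 0], [0.014, 0.223, 0, 0], [0.014, 0.23, 0, 0]]]' --hand 0.7

```text
clock: 10.55
tool_pos: [0.5104, 0.0939, 0.1854]
eef_rot: [0.0, 0.999, -0.041, -0.001]
force: [-0.7, -0.6, 0.5]
gripper_width: 0.0723
```

```bash
python3 - <<'E'
from h import *
s=cam("scene","pics/s7.png")
crop(s["frame"],205,120,130,110,6,"pics/s7c.png")
to(.513,.0973,.1,-4.6,6)
E
```

```text
now [0.5105 0.094  0.1856] yaw -4.73 F [1.19 0.39 0.64] w 0.0728 t 10.6
tool shift [ 0.0024 -0.0036  0.0856] turn -0.0023
[0.0, -0.0, 0.006, -0.0]
[0.001, -0.001, 0.022, -0.001]
[0.001, -0.002, 0.043, -0.001]
[0.002, -0.003, 0.063, -0.002]
[0.002, -0.003, 0.079, -0.002]
[0.002, -0.004, 0.086, -0.002]
```

View pics/s7c.png

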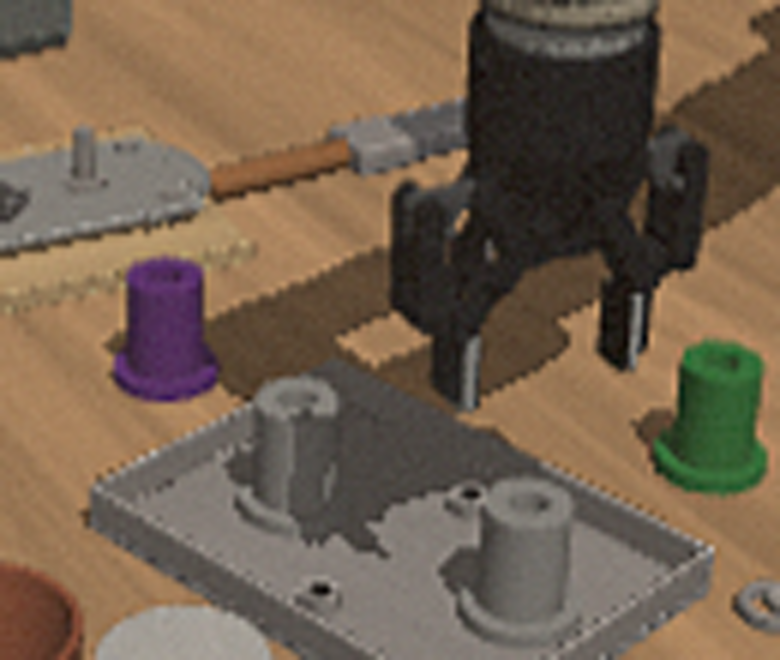

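Emit:
jog_arm --increments '[[[0, -0.001, 0.005, 0], [0.001, -0.002, 0.018, 0], [0.002, -0.003, 0.036, 0], [0.002, -0.003, 0.055, 0], [0.002, -0.003, 0.07, 0], [0.002, -0.003, 0.08, 0], [0.002, -0.003, 0.085, 0], [0.002, -0.003, 0.086, 0]]]'

```text
clock: 11.4
tool_pos: [0.5135, 0.0993, 0.1002]
eef_rot: [0.0, 0.999, -0.04, -0.001]
force: [-0.0, 0.4, 0.0]
gripper_width: 0.0726
```

Emit:
jog_arm --increments '[[[0, 0, 0, 0], [0, 0, 0, 0], [0, 0, 0, 0], [0, 0, 0, 0], [0, 0, 0, 0], [0, 0, 0, 0]]]' --hand -1 --force 60

```text
clock: 12.0
tool_pos: [0.5148, 0.0991, 0.1021]
eef_rot: [-0.0, 0.999, -0.04, 0.001]
force: [2.3, -0.7, 5.9]
gripper_width: 0.0388
```

```bash
python3 - <<'E'
from h import *
s=cam("scene","pics/s8.png")
crop(s["frame"],205,120,130,110,6,"pics/s8c.png")
to(.513,.0973,.1,-4.6,1)
E
```

```text
now [0.5149 0.0991 0.1021] yaw -4.59 F [2.09 0.45 5.56] w 0.0389 t 12.05
tool shift [-0.0017  0.002   0.0021] turn 0.0002
[-0.002, 0.002, 0.002, 0.0]
```

View pics/s8c.png

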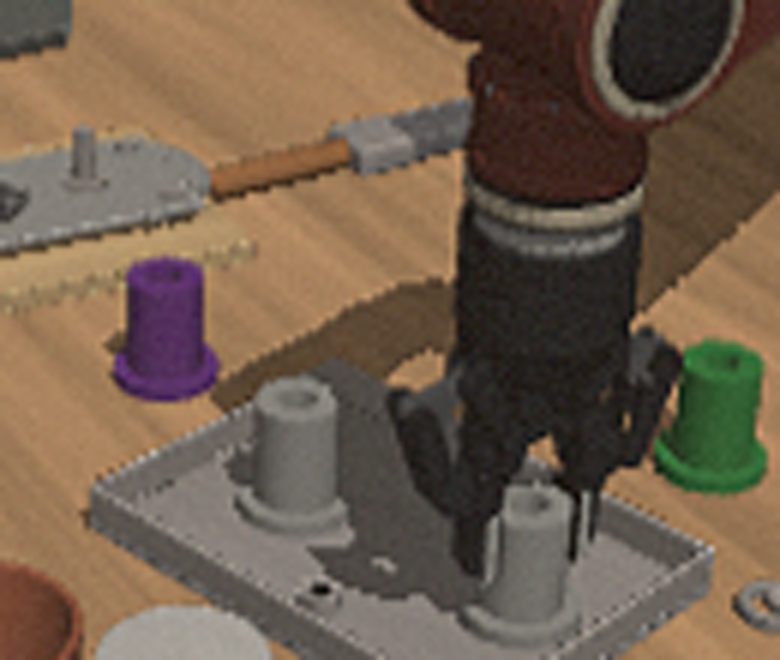

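Emit:
jog_arm --increments '[[[0, 0, -0.003, 0], [0, 0, -0.008, 0], [0, 0, -0.018, 0], [0, 0, -0.032, 0], [0, 0, -0.047, 0], [0, 0, -0.06, 0], [0, 0, -0.068, 0], [0, 0, -0.07, 0], [0, 0, -0.07, 0], [0, 0, -0.07, 0]]]'

```text
clock: 13.05
tool_pos: [0.5133, 0.0991, 0.1702]
eef_rot: [0.0, 0.999, -0.04, -0.001]
force: [-0.4, 0.1, -6.1]
gripper_width: 0.0386
```

Emit:
jog_arm --increments '[[[0, 0, 0, 0], [0, 0, 0, 0], [0, 0, 0, 0], [0, 0, 0, 0], [0, 0, 0, 0]]]'

```text
clock: 13.55
tool_pos: [0.5138, 0.0991, 0.1708]
eef_rot: [0.0, 0.999, -0.04, -0.0]
force: [-0.0, 0.1, -5.2]
gripper_width: 0.039
```

```bash
python3 - <<'E'
from h import *
F=[]
for i in range(4):
    s=cam("scene");F.append(monitor.read_state()["force"])
print(np.round(F,2))
crop(s["frame"],205,120,130,110,6,"pics/s9c.png")
to(.513,.0973,.1,-4.6,1)
E
```

```text
[[-0.5   0.09 -4.85]
 [-0.67  0.28 -5.91]
 [ 0.15 -0.92 -6.24]
 [ 0.54 -0.58 -5.91]]
now [0.5138 0.0991 0.171 ] yaw -4.59 F [ 0.54 -0.58 -5.91] w 0.0384 t 13.75
tool shift [-0.0007  0.0019  0.071 ] turn 0.0002
[-0.001, 0.002, 0.071, 0.0]
```

View pics/s9c.png

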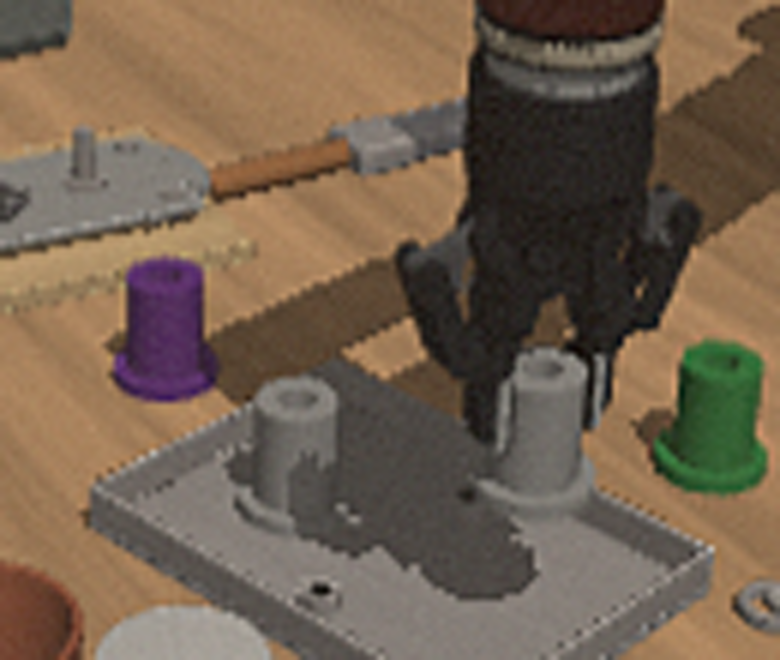

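Emit:
jog_arm --increments '[[[0, 0, 0.004, 0], [0, 0, 0.014, 0], [0, 0, 0.028, 0], [0, 0, 0.042, 0], [0, 0, 0.054, 0], [0, 0, 0.061, 0], [0, 0, 0.065, 0], [0, 0, 0.066, 0], [0, 0, 0.067, 0], [0, 0, 0.067, 0]]]'

```text
clock: 14.75
tool_pos: [0.5142, 0.0991, 0.1045]
eef_rot: [-0.0, 0.999, -0.04, 0.001]
force: [1.0, -0.4, -5.4]
gripper_width: 0.0387
```

Emit:
jog_arm --increments '[[[0, 0, 0.001, 0], [0, 0, 0.002, 0], [0, 0, 0.002, 0], [0, 0, 0.002, 0]]]'

```text
clock: 15.15
tool_pos: [0.514, 0.0991, 0.1021]
eef_rot: [-0.0, 0.999, -0.04, 0.0]
force: [0.4, -0.3, -4.7]
gripper_width: 0.0388
```

Emit:
jog_arm --increments '[[[0, 0, 0.0005, 0], [0, 0, 0.001, 0], [0, 0, 0.001, 0]]]'

```text
clock: 15.45
tool_pos: [0.5141, 0.0992, 0.1021]
eef_rot: [0.0, 0.999, -0.04, -0.0]
force: [-4.5, -1.2, 5.4]
gripper_width: 0.0387
```

Emit:
jog_arm --increments '[[[0, 0, 0, 0], [0, 0, 0, 0], [0, 0, 0, 0], [0, 0, 0, 0], [0, 0, 0, 0], [0, 0, -0.01, 0], [0, 0, -0.03, 0], [0, 0, -0.055, 0], [0, 0, -0.075, 0], [0, 0, -0.085, 0]]]' --hand 0.7

```text
clock: 16.45
tool_pos: [0.515, 0.0992, 0.189]
eef_rot: [-0.0, 0.999, -0.04, 0.002]
force: [0.4, -1.2, -0.2]
gripper_width: 0.0726
```

```bash
python3 - <<'E'
from h import *
s=cam("scene","pics/s10.png")
crop(s["frame"],205,120,130,110,6,"pics/s10c.png")
to(.557,-.027,.19,-4.6,8)
E
```

```text
now [0.5154 0.0993 0.1898] yaw -4.58 F [1.24 0.47 0.98] w 0.0724 t 16.5
tool shift [0.0516 0.1225 0.    ] turn 0.0003
[0.002, 0.005, 0.0, 0.0]
[0.008, 0.019, 0.0, 0.0]
[0.016, 0.039, 0.0, 0.0]
[0.026, 0.061, 0.0, 0.0]
[0.035, 0.084, 0.0, 0.0]
[0.044, 0.103, 0.0, 0.0]
[0.049, 0.117, 0.0, 0.0]
[0.052, 0.123, 0.0, 0.0]
```

View pics/s10c.png

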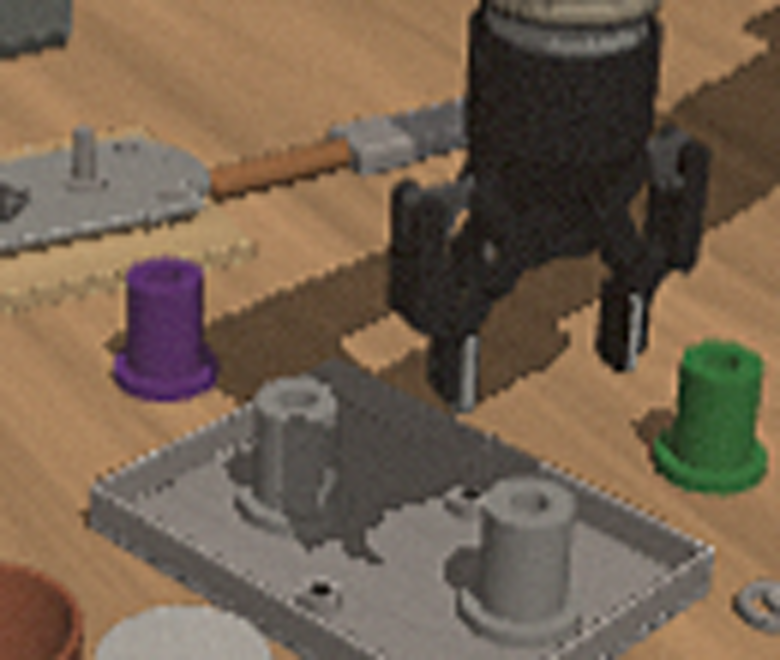

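Emit:
jog_arm --increments '[[[0.002, 0.005, 0, 0], [0.008, 0.019, 0, 0], [0.016, 0.039, 0, 0], [0.026, 0.061, 0, 0], [0.035, 0.084, 0, 0], [0.044, 0.103, 0, 0], [0.05, 0.117, 0, 0], [0.052, 0.123, 0, 0], [0.052, 0.123, 0, 0]]]'

```text
clock: 17.4
tool_pos: [0.5556, -0.0284, 0.1852]
eef_rot: [-0.0, 0.999, -0.041, -0.001]
force: [0.5, 0.0, -0.1]
gripper_width: 0.0724
```

```bash
python3 - <<'E'
from h import *
s=cam("scene","pics/s11.png")
crop(s["frame"],205,120,130,110,6,"pics/s11c.png")
to(.557,-.027,.1,-4.6,8)
E
```

```text
now [ 0.5555 -0.0278  0.1853] yaw -4.62 F [ 0.19 -0.33  0.42] w 0.0726 t 17.45
tool shift [ 0.0016 -0.0008  0.0853] turn -0.0003
[0.0, -0.0, 0.004, -0.0]
[0.0, -0.0, 0.013, -0.0]
[0.0, -0.0, 0.027, -0.0]
[0.001, -0.0, 0.043, -0.0]
[0.001, -0.001, 0.058, -0.0]
[0.001, -0.001, 0.072, -0.0]
[0.001, -0.001, 0.082, -0.0]
[0.002, -0.001, 0.085, -0.0]
```

View pics/s11c.png

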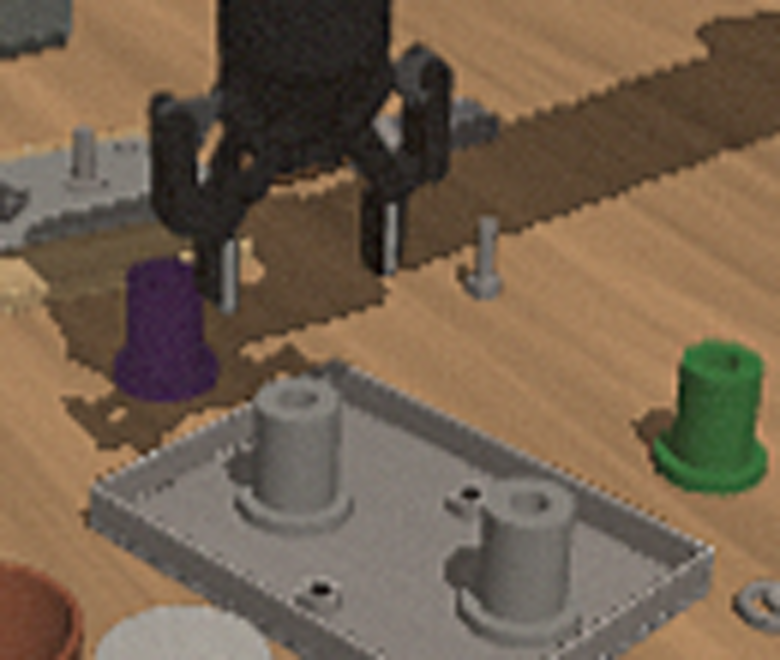

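Emit:
jog_arm --increments '[[[0, 0, 0.005, 0], [0.001, 0, 0.018, 0], [0.001, 0, 0.036, 0], [0.001, 0, 0.055, 0], [0.001, 0, 0.07, 0], [0.001, 0, 0.08, 0], [0.001, 0, 0.085, 0], [0.001, 0, 0.086, 0]]]'

```text
clock: 18.25
tool_pos: [0.5565, -0.0275, 0.0993]
eef_rot: [-0.0, 0.999, -0.04, -0.0]
force: [0.3, 0.1, 0.2]
gripper_width: 0.0725
```

Emit:
jog_arm --increments '[[[0, 0, 0, 0], [0, 0, 0, 0], [0, 0, 0, 0], [0, 0, 0, 0], [0, 0, 0, 0], [0, 0, 0, 0]]]' --hand -1 --force 60

```text
clock: 18.85
tool_pos: [0.5577, -0.0279, 0.1012]
eef_rot: [0.0, 0.999, -0.04, 0.001]
force: [1.0, -0.2, 6.0]
gripper_width: 0.039
```

Emit:
jog_arm --increments '[[[0, 0, -0.003, 0], [0, 0, -0.008, 0], [0, 0, -0.018, 0], [0, 0, -0.032, 0], [0, 0, -0.047, 0], [0, 0, -0.06, 0], [0, 0, -0.068, 0], [0, 0, -0.07, 0], [0, 0, -0.07, 0], [0, 0, -0.07, 0]]]'

```text
clock: 19.85
tool_pos: [0.5563, -0.0276, 0.1692]
eef_rot: [-0.0, 0.999, -0.04, -0.001]
force: [0.1, 0.2, -2.7]
gripper_width: 0.0388
```

Emit:
jog_arm --increments '[[[0, 0, 0, 0], [0, 0, 0, 0], [0, 0, 0, 0], [0, 0, 0, 0], [0, 0, 0, 0]]]'

```text
clock: 20.35
tool_pos: [0.5568, -0.0277, 0.1698]
eef_rot: [-0.0, 0.999, -0.04, -0.0]
force: [-0.9, -0.4, -2.5]
gripper_width: 0.0389
```

```bash
python3 - <<'E'
from h import *
F=[]
for i in range(4):
    s=cam("scene");F.append(monitor.read_state()["force"])
print(np.round(F,2))
crop(s["frame"],205,120,130,110,6,"pics/s12c.png")
to(.513,.0973,.1,-4.6,1)
E
```

```text
[[ 0.83 -0.59 -2.16]
 [-1.71  0.57 -2.56]
 [-0.43 -0.01 -1.96]
 [ 0.14  0.81 -2.58]]
now [ 0.5568 -0.0277  0.1699] yaw -4.58 F [ 0.14  0.81 -2.58] w 0.0387 t 20.55
tool shift [-0.0536 -0.1211  0.0699] turn 0.0003
[-0.054, -0.121, 0.07, 0.0]
```

View pics/s12c.png

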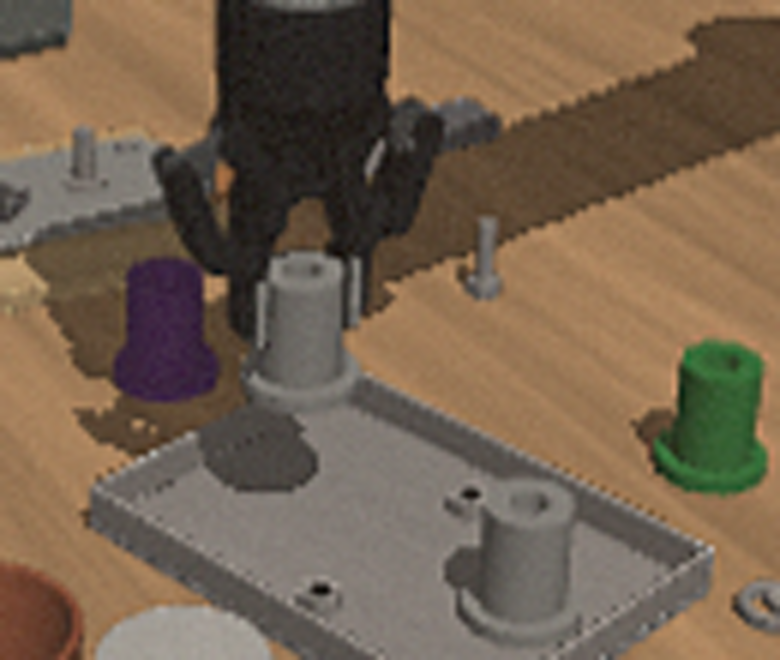

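Weights: first bushing (near/left) about 5.8 N, this one about 2.4 N. The first is the steel one, so I set this one back (resting TCP height about 0.1012).

Emit:
jog_arm --increments '[[[0, 0, 0.004, 0], [0, 0, 0.014, 0], [0, 0, 0.028, 0], [0, 0, 0.042, 0], [0, 0, 0.054, 0], [0, 0, 0.061, 0], [0, 0, 0.065, 0], [0, 0, 0.066, 0], [0, 0, 0.067, 0], [0, 0, 0.067, 0]]]'

```text
clock: 21.55
tool_pos: [0.5572, -0.0278, 0.1035]
eef_rot: [0.0, 0.999, -0.04, 0.001]
force: [0.8, 0.0, -1.8]
gripper_width: 0.0387
```

Emit:
jog_arm --increments '[[[0, 0, 0.0005, 0], [0, 0, 0.001, 0], [0, 0, 0.0015, 0], [0, 0, 0.002, 0], [0, 0, 0.002, 0]]]'

```text
clock: 22.05
tool_pos: [0.5568, -0.0277, 0.1012]
eef_rot: [-0.0, 0.999, -0.04, 0.0]
force: [-1.2, 0.6, 0.2]
gripper_width: 0.0389
```

Emit:
jog_arm --increments '[[[0, 0, 0.0005, 0], [0, 0, 0.0005, 0], [0, 0, 0.0005, 0]]]'

```text
clock: 22.35
tool_pos: [0.5569, -0.0277, 0.1012]
eef_rot: [-0.0, 0.999, -0.04, -0.0]
force: [-3.1, -0.2, 6.1]
gripper_width: 0.0386
```

Emit:
jog_arm --increments '[[[0, 0, 0, 0], [0, 0, 0, 0], [0, 0, 0, 0], [0, 0, 0, 0], [0, 0, 0, 0], [0, 0, -0.01, 0], [0, 0, -0.03, 0], [0, 0, -0.055, 0], [0, 0, -0.075, 0], [0, 0, -0.085, 0]]]' --hand 0.7

```text
clock: 23.35
tool_pos: [0.5579, -0.0279, 0.1886]
eef_rot: [0.0, 0.999, -0.04, 0.002]
force: [0.6, -0.3, 0.1]
gripper_width: 0.0724
```

```bash
python3 - <<'E'
from h import *
s=cam("scene","pics/s13.png")
crop(s["frame"],205,120,130,110,6,"pics/s13c.png")
to(.514,.099,.19,-4.6,8)
E
```

```text
now [ 0.5584 -0.028   0.1894] yaw -4.58 F [ 0.57 -0.22  1.06] w 0.0721 t 23.4
tool shift [-0.0544 -0.123  -0.0009] turn 0.0003
[-0.002, -0.005, -0.0, 0.0]
[-0.008, -0.019, -0.0, 0.0]
[-0.017, -0.039, -0.0, 0.0]
[-0.027, -0.062, -0.0, 0.0]
[-0.037, -0.084, -0.001, 0.0]
[-0.046, -0.104, -0.001, 0.0]
[-0.052, -0.118, -0.001, 0.0]
[-0.054, -0.123, -0.001, 0.0]
```

View pics/s13c.png

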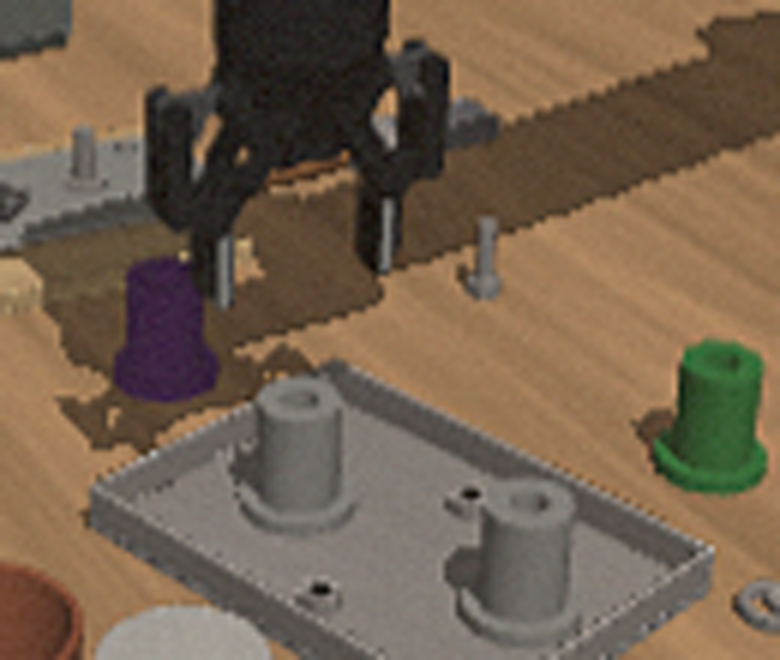

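Emit:
jog_arm --increments '[[[-0.002, -0.005, 0, 0], [-0.008, -0.019, 0, 0], [-0.017, -0.039, 0, 0], [-0.027, -0.062, 0, 0], [-0.037, -0.084, 0, 0], [-0.046, -0.104, 0, 0], [-0.051, -0.117, 0, 0], [-0.053, -0.122, 0, 0], [-0.053, -0.122, 0, 0]]]'

```text
clock: 24.3
tool_pos: [0.5132, 0.0988, 0.1848]
eef_rot: [0.0, 0.999, -0.039, -0.0]
force: [-0.3, 0.4, -0.3]
gripper_width: 0.0725
```

```bash
python3 - <<'E'
from h import *
to(.5145,.098,.1,-4.6,8)
E
```

```text
now [0.5132 0.0988 0.1848] yaw -4.51 F [-0.3   0.45 -0.25] w 0.0725 t 24.3
tool shift [0.0014 0.0006 0.0848] turn 0.0016
[0.0, 0.0, 0.004, 0.0]
[0.0, 0.0, 0.013, 0.0]
[0.0, 0.0, 0.027, 0.0]
[0.001, 0.0, 0.042, 0.001]
[0.001, 0.0, 0.058, 0.001]
[0.001, 0.001, 0.072, 0.001]
[0.001, 0.001, 0.081, 0.002]
[0.001, 0.001, 0.085, 0.002]
```

Emit:
jog_arm --increments '[[[0, 0, 0.005, 0], [0.001, 0, 0.018, 0], [0.001, 0, 0.036, 0], [0.001, 0, 0.055, 0], [0.001, 0, 0.07, 0], [0.001, 0, 0.08, 0], [0.001, 0, 0.084, 0], [0.001, 0, 0.085, 0]]]'

```text
clock: 25.1
tool_pos: [0.5146, 0.0979, 0.0999]
eef_rot: [0.0, 0.999, -0.04, -0.0]
force: [-0.4, 1.0, 0.7]
gripper_width: 0.0726
```

Emit:
jog_arm --increments '[[[0, 0, 0, 0], [0, 0, 0, 0], [0, 0, 0, 0], [0, 0, 0, 0], [0, 0, 0, 0], [0, 0, 0, 0]]]' --hand -1 --force 70

```text
clock: 25.7
tool_pos: [0.5153, 0.0981, 0.1016]
eef_rot: [-0.0, 0.999, -0.04, 0.001]
force: [-1.5, 0.2, 5.7]
gripper_width: 0.0382
```

Emit:
jog_arm --increments '[[[0, 0, -0.003, 0], [0, 0, -0.01, 0], [0, 0, -0.025, 0], [0, 0, -0.045, 0], [0, 0, -0.07, 0], [0, 0, -0.095, 0], [0, 0, -0.12, 0], [0, 0, -0.14, 0], [0, 0, -0.152, 0], [0, 0, -0.156, 0]]]'

```text
clock: 26.7
tool_pos: [0.5152, 0.0981, 0.2584]
eef_rot: [-0.0, 0.999, -0.04, 0.002]
force: [-0.1, 0.7, -5.2]
gripper_width: 0.0386
```

```bash
python3 - <<'E'
from h import *
s=cam("scene","pics/s14.png")
crop(s["frame"],205,120,130,110,6,"pics/s14c.png")
to(.508,-.346,.258,-4.6,18)
E
```

```text
now [0.515  0.0981 0.2578] yaw -4.58 F [ 0.46 -0.75 -5.46] w 0.0385 t 26.75
tool shift [ 2.850e-02  4.432e-01 -2.000e-04] turn 0.0003
[0.0, 0.004, -0.0, 0.0]
[0.001, 0.015, -0.0, 0.0]
[0.002, 0.033, -0.0, 0.0]
[0.004, 0.056, -0.0, 0.0]
[0.005, 0.084, -0.0, 0.0]
[0.007, 0.115, -0.0, 0.0]
[0.01, 0.149, -0.0, 0.0]
[0.012, 0.185, -0.0, 0.0]
[0.014, 0.222, -0.0, 0.0]
[0.017, 0.258, -0.0, 0.0]
[0.019, 0.294, -0.0, 0.0]
[0.021, 0.328, -0.0, 0.0]
[0.023, 0.36, -0.0, 0.0]
[0.025, 0.387, -0.0, 0.0]
[0.026, 0.41, -0.0, 0.0]
[0.028, 0.428, -0.0, 0.0]
[0.028, 0.439, -0.0, 0.0]
[0.029, 0.443, -0.0, 0.0]
```

View pics/s14c.png

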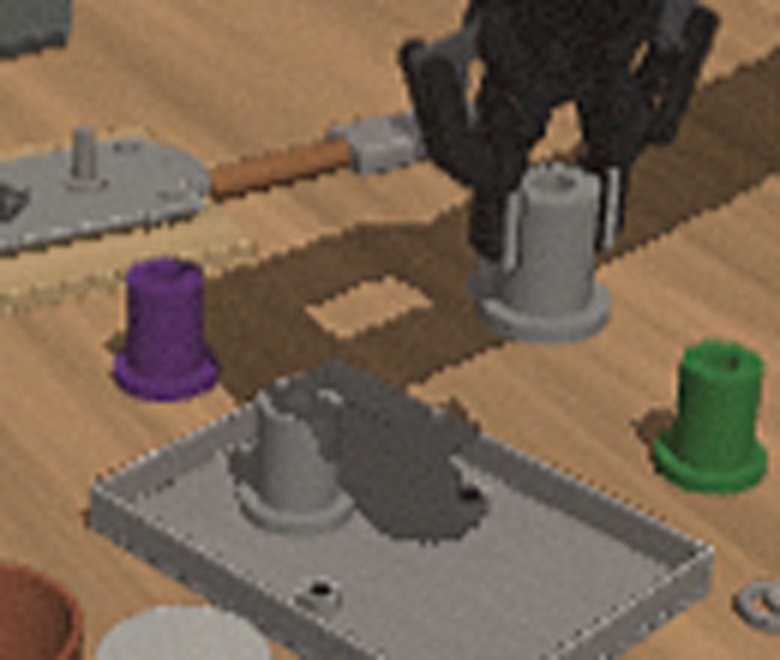

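Emit:
jog_arm --increments '[[[0, 0.004, 0, 0], [0.001, 0.015, 0, 0], [0.002, 0.033, 0, 0], [0.004, 0.056, 0, 0], [0.005, 0.084, 0, 0], [0.007, 0.115, 0, 0], [0.01, 0.149, 0, 0], [0.012, 0.183, 0, 0], [0.014, 0.215, 0, 0], [0.016, 0.24, 0, 0]]]'

```text
clock: 27.75
tool_pos: [0.5104, -0.1449, 0.255]
eef_rot: [-0.0, 0.999, -0.041, -0.001]
force: [0.6, 0.3, -5.7]
gripper_width: 0.0382
```

```bash
python3 - <<'E'
from h import *
to(.508,-.346,.258,-4.6,10)
E
```

```text
now [ 0.5104 -0.1449  0.255 ] yaw -4.68 F [ 0.59  0.32 -5.73] w 0.0382 t 27.75
tool shift [ 0.014   0.2006 -0.003 ] turn -0.0013
[0.0, 0.006, -0.0, -0.0]
[0.001, 0.021, -0.0, -0.0]
[0.003, 0.043, -0.001, -0.0]
[0.005, 0.071, -0.001, -0.0]
[0.007, 0.1, -0.002, -0.001]
[0.009, 0.13, -0.002, -0.001]
[0.011, 0.157, -0.002, -0.001]
[0.013, 0.18, -0.003, -0.001]
[0.014, 0.195, -0.003, -0.001]
[0.014, 0.201, -0.003, -0.001]
```

Emit:
jog_arm --increments '[[[0.001, 0.012, 0, 0], [0.002, 0.032, 0, 0], [0.004, 0.055, 0, 0], [0.006, 0.08, -0.001, 0], [0.008, 0.108, -0.001, 0], [0.01, 0.136, -0.002, 0], [0.012, 0.162, -0.002, 0], [0.013, 0.183, -0.002, 0], [0.014, 0.196, -0.002, 0], [0.014, 0.201, -0.002, 0]]]'

```text
clock: 28.75
tool_pos: [0.5091, -0.3448, 0.2578]
eef_rot: [-0.0, 0.999, -0.04, -0.0]
force: [0.4, 0.2, -5.4]
gripper_width: 0.0383
```

Emit:
jog_arm --increments '[[[0, 0, 0, 0], [0, 0, 0, 0], [0, 0, 0, 0]]]'

```text
clock: 29.05
tool_pos: [0.5095, -0.343, 0.2584]
eef_rot: [-0.0, 0.999, -0.039, -0.0]
force: [-0.0, 0.0, -6.2]
gripper_width: 0.0384
```

```bash
python3 - <<'E'
from h import *
s=cam("scene","pics/s15.png");t=cam("top","pics/t15.png")
crop(s["frame"],150,70,130,110,6,"pics/s15c.png")
crop(t["frame"],320,120,130,110,6,"pics/t15c.png")
to(.508,-.346,.258,-4.6,1)
E
```

```text
now [ 0.5095 -0.3431  0.2585] yaw -4.53 F [ 0.42 -0.29 -5.49] w 0.0385 t 29.15
tool shift [-0.0013  0.003   0.0005] turn 0.0013
[-0.001, 0.003, 0.0, 0.001]
```

View pics/s15c.png

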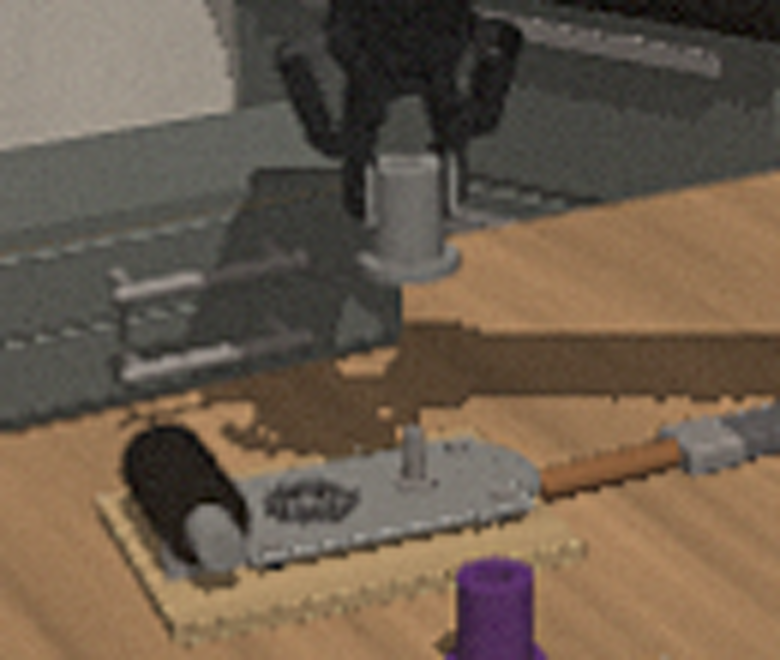

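View pics/t15c.png

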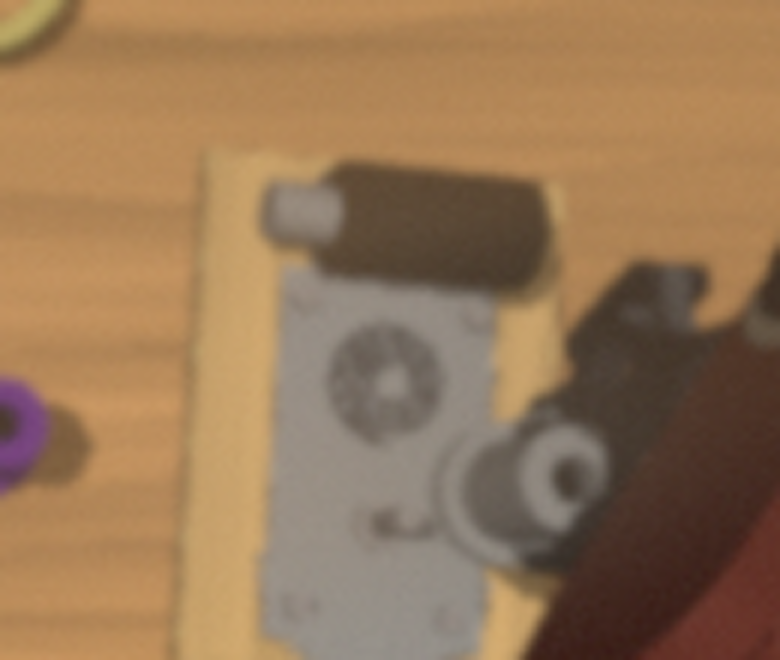

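```bash
python3 - <<'E'
from h import *
np.set_printoptions(precision=4,suppress=True)
s=cam("scene");t=cam("top")
print("hole",tri((t,uc(320,120,6,(577,478))),(s,uc(150,70,6,(409,163)))))
print("base S",onz(s,uc(205,130,20,(285,408)),.024),"T",onz(t,uc(370,190,20,(235,345)),.024))
a=np.linspace(0,2*np.pi,60)
def circ(c,r,z):return np.c_[c[0]+r*np.cos(a),c[1]+r*np.sin(a),0*a+z]
for n,c,x0,y0 in(("s",s,150,70),("t",t,320,120)):
    f=cv2.resize(c["frame"][y0:y0+110,x0:x0+130],None,fx=6,fy=6,interpolation=cv2.INTER_CUBIC)
    C=(.5095,-.3431); u=.161
    T=(.508,-.347)
    for X,col in((circ(C,.028,u),(0,0,255)),(circ(C,.028,u+.008),(0,255,255)),(circ(C,.02,u+.06),(0,255,0)),(circ(C,.009,u+.06),(0,255,0)),(circ(T,.006,.06),(255,0,0)),(circ(T,.006,.024),(255,255,0))):
        p=(proj(c,X)-[x0,y0]+.5)*6-.5
        cv2.polylines(f,[p.round().astype(int)],True,col,1)
    cv2.imwrite(f"pics/ov_{n}.png",f)
E
```

```text
hole (array([ 0.5082, -0.3442,  0.2196]), [np.float64(0.0008902935230077774), np.float64(0.0008902935230079152)])
base S [ 0.5076 -0.3498  0.024 ] T [ 0.5081 -0.3425  0.024 ]
```

View pics/ov_s.png

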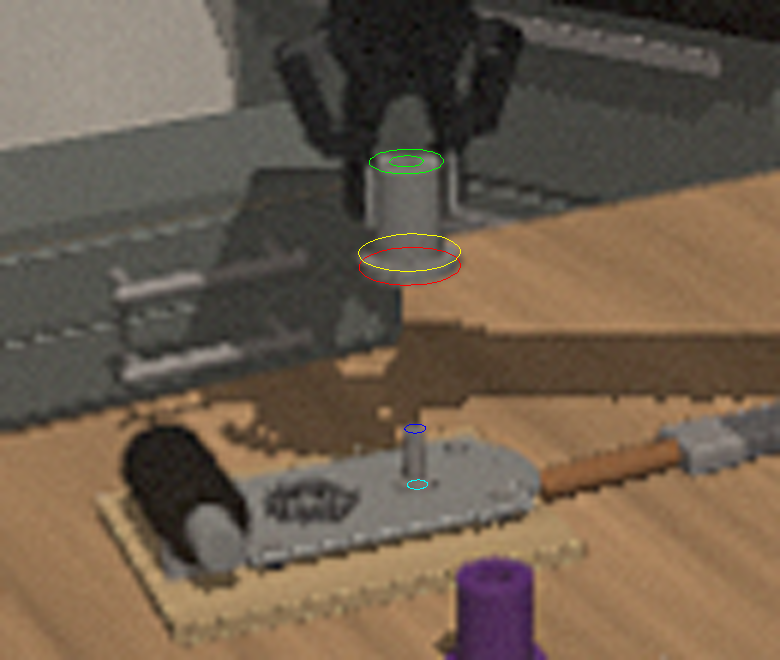

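View pics/ov_t.png

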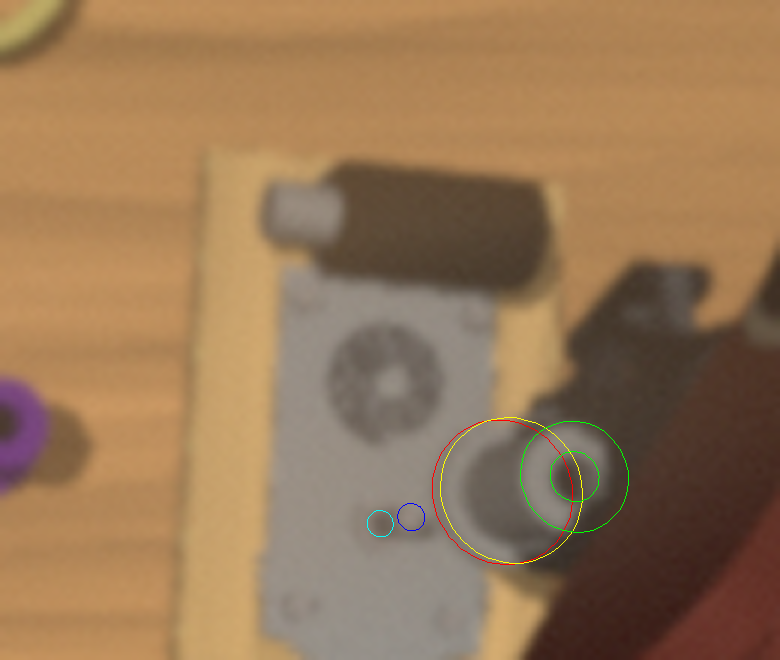

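Emit:
jog_arm --increments '[[[0, 0.001, 0, 0], [-0.001, 0.002, 0, 0], [-0.001, 0.003, 0, 0], [-0.001, 0.003, 0, 0], [-0.001, 0.003, 0, 0], [-0.001, 0.003, 0, 0], [-0.001, 0.003, 0, 0], [-0.001, 0.003, 0, 0]]]'

```text
clock: 30.05
tool_pos: [0.5081, -0.3468, 0.2584]
eef_rot: [-0.0, 0.999, -0.04, -0.0]
force: [-0.1, -0.6, -5.9]
gripper_width: 0.039
```

```bash
python3 - <<'E'
from h import *
np.set_printoptions(precision=4,suppress=True)
s=cam("scene","pics/s16.png");t=cam("top","pics/t16.png")
a=np.linspace(0,2*np.pi,60)
def circ(c,r,z):return np.c_[c[0]+r*np.cos(a),c[1]+r*np.sin(a),0*a+z]
p0=pose()[0]
for n,c,x0,y0 in(("s",s,150,70),("t",t,320,120)):
    f=cv2.resize(c["frame"][y0:y0+110,x0:x0+130],None,fx=6,fy=6,interpolation=cv2.INTER_CUBIC)
    for X in(circ(p0[:2],.028,p0[2]-.0975),circ(p0[:2],.009,p0[2]-.0375)):
        p=(proj(c,X)-[x0,y0]+.5)*6-.5
        cv2.polylines(f,[p.round().astype(int)],True,(0,0,255),1)
    cv2.imwrite(f"pics/ov2_{n}.png",f)
to(.508,-.3465,.258,-4.6,1)
E
```

```text
now [ 0.5081 -0.3468  0.2584] yaw -4.58 F [-0.6  -0.26 -5.39] w 0.0384 t 30.15
tool shift [-0.0001 -0.0003  0.0004] turn 0.0003
[-0.0, -0.0, 0.0, 0.0]
```

View pics/ov2_s.png

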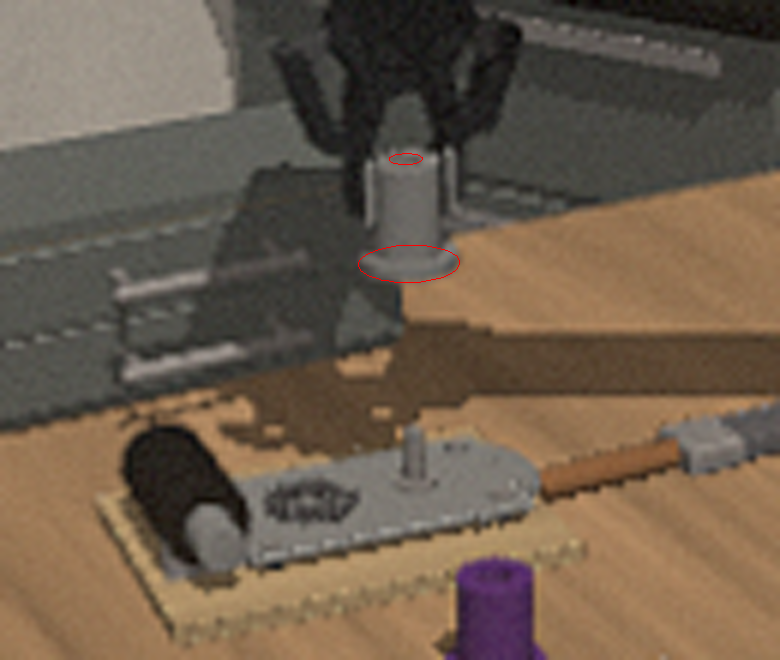

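View pics/ov2_t.png

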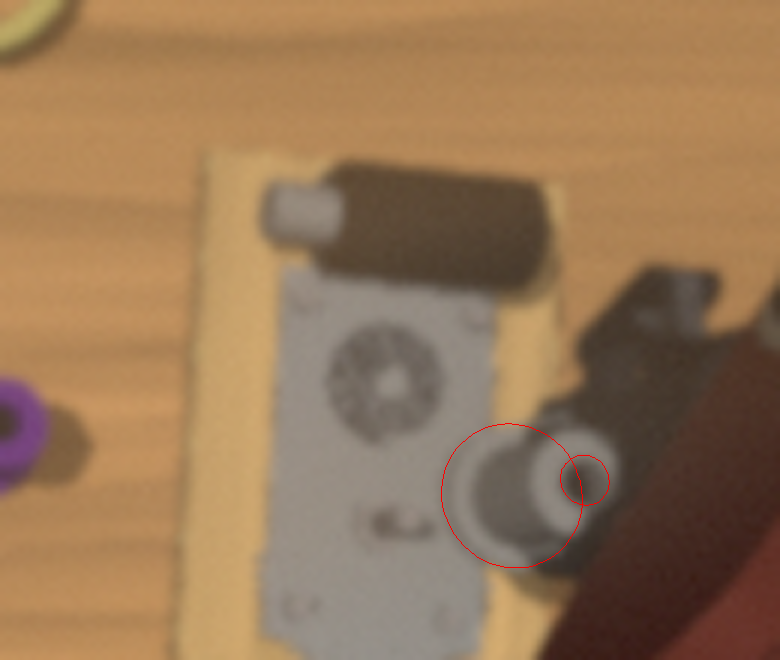

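View pics/s16.png

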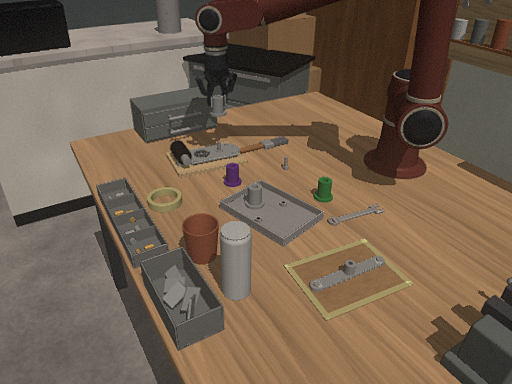

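```bash
python3 - <<'E'
from h import *
print(pose()[3]["dq"].round(4)); print(manip.job_done())
E
```

```text
[ 0.0013 -0.0005 -0.002   0.0015 -0.0002 -0.0009]
the job is handed in; nothing more can be done
None
```

I did the whole task and handed it in at about 30 s on the robot's clock.

- **Link arm:** I lifted it off by its hub and laid it flat on the drying sheet, inside the tape. A picture taken after release confirms this.
- **Bushings:** I lifted each clear of the tray, held it still and set it gently back upright. The wrist force read about 5.8 N (roughly 0.59 kg) for the one nearer the sheet and 2.4 N (roughly 0.24 kg) for the other. The first is therefore the steel one, and the lighter one is standing in the tray.
- **Final hold:** The steel bushing is in the gripper over the stud, flange down and still. The gripper is at (0.508, -0.347), against my estimate for the stud of (0.508, -0.347), and the bushing's underside is about 0.161 m up, roughly 10 cm above the tip.
- **Other things:** In the last picture the green and purple look-alikes and the other things on the bench look untouched. I compared them by eye and did not measure them.

**Disagreements between checks:**
- The two-view height of the stud tip came out at 57.5 mm, against the 60 mm in the text. I used 60 mm.
- The two cameras put the stud's base up to 7 mm apart in y, with the position I used between them.
- The overlay of the held bushing fits to about 1–2 mm in both views.
- The stud centring is therefore good to only a few millimetres.

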